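# Wedge pair back into its bay

### The job

Put the two loose folding wedges back in their own bay of the wedge rack, the empty one whose gap and label match their width: first lay them on that bay's floor, wholly in front of its keeper bar, as one level-topped pack (lower wedge with its thick end towards the stop at the back, the other reversed on top of it, ends roughly flush) and let go. Push the pack in under the keeper as one until the lower wedge meets the stop, then push the upper wedge alone farther in with firm hand pressure, not a blow, until it jams under the keeper and stays locked by itself. Do not shift the sanding block, try square, mixing cup or tape roll.

Things in the scene. Friction and masses are not known exactly. Their poses are not given: they have to be found in the camera images.
- wedge_1: one of two identical plain beech folding wedges: 100 mm long, 38 mm wide, tapering straight from 26 mm thick at one end to 10 mm at the other, 18 mm half-way, about 60 g; the same either way up. Starts lying on a broad face. Origin: centre of that underside; x along the underside to the thick end, y across, z square to the underside (up at the start)
- wedge_2: the other wedge, identical to wedge_1, same origin and axes.
- wedge_1_mid (a point): middle of wedge_1 (half-way along, across and through its thickness; 9 mm above its underside)
- wedge_2_mid (a point): the same point of wedge_2
- wedge_1_thick (a point): middle of wedge_1's thick end face (26 mm tall)
- wedge_2_thick (a point): the same point of wedge_2
- bay_fit: the wedges' own bay, fixed: a plywood board 240 x 88 x 6 mm, one of three side by side in random order on a 9 mm base board (256 x 288 mm, low battens 25 mm high at its left and right edge). Origin: centre of the board's underside, 9 mm above the bench; x points into the bay, y left, z up. Its floor is at z = 6 mm (15 mm above the bench)
- bay_fit_apron (a point): on the floor at x = -55 mm of bay_fit: middle of the bare floor (x = -120 to -10 mm) where the pack is made up, 110 mm long; at its very front a flat paper label bears a drawn bar as wide as the wedges that live there
- bay_fit_mouth (a point): on the floor at x = -10 mm of bay_fit: mouth of the two wooden side guides, which are 30 mm tall; flared here to about 56 mm apart, then parallel, 42 mm apart, from x = 7 to 62 mm
- bay_fit_keeper (a point): floor point under the keeper (x = 33 mm of bay_fit): a rigid 26 x 70 x 7 mm aluminium bar over the guides, x = 20 to 46 mm, clamped by wing nuts on two studs whose tops are 66 mm above the floor. Its underside is set 38 to 41 mm above the floor, different each time and not reported
- bay_fit_stop (a point): on the floor at x = +70 mm of bay_fit: front face of the stop, a strip 14 mm tall that halts the lower wedge only. The flush pack is 36 mm high and grows 0.16 mm per mm that the upper wedge is driven past flush: it bites after some 14 to 31 mm, plus a few mm as it tightens. A push of 12 to 20 N on the upper wedge locks it; the pair holds itself
- bay_narrow: the bay for a smaller pair, fixed, same board and axes as bay_fit: its own 22 mm wide pair is already locked in it (leave it)
- bay_wide: the empty bay for a larger pair, fixed, same board and axes as bay_fit: guides 64 mm apart, keeper 46 mm above its floor (not for these wedges)
- sanding_block: bystander: cork sanding block 61 x 100 x 31 mm, origin at the centre of its underside; leave it
- try_square: bystander: try square 182 x 115 x 18 mm lying flat to the right of the rack, origin at the centre of its underside; leave it
- mix_cup: bystander: white mixing cup 69 mm across, 70 mm tall, upright, origin at the centre of its underside; leave it
- tape_roll: bystander: roll of masking tape 104 mm across, 25 mm tall, lying flat, origin at the centre of its underside; leave it
There are look-alikes about, which are no part of the job. What is shaped like the wedge_2 but green or yellow is not meant.

How it is judged (in metres and radians):
On the way, in this order (a step that is already met when the one before it is completed fails the run):
1. the two wedges lie released on the floor of their own bay, in front of the keeper, as one pack: the lower with its thick end to the back, the other reversed on it, ends within 20 mm of flush (((z of wedge_1_mid in the frame of bay_fit between 0.011 and 0.019 m and z of wedge_2_mid in the frame of bay_fit between 0.027 and 0.045 m and distance between wedge_1_thick and wedge_2_thick above 0.06 m and angle between the y axis of wedge_1 and the y axis of wedge_2, either way round below 0.15 rad and contact force between the fingers and wedge_1 below 0.05 N and contact force between the fingers and wedge_2 below 0.05 N and x of each of wedge_1_mid, wedge_2_mid in the frame of bay_fit below -0.027 m and y of wedge_1_mid in the frame of bay_fit between -0.02 and 0.02 m and y of wedge_2_mid in the frame of bay_fit between -0.02 and 0.02 m and x of wedge_1_thick in the frame of bay_fit_stop above -0.125 m and horizontal distance between wedge_1_mid and wedge_2_mid below 0.02 m and contact force between wedge_1 and wedge_2 above 0.2 N and linear speed of wedge_2 below 0.02 m/s) or (z of wedge_2_mid in the frame of bay_fit between 0.011 and 0.019 m and z of wedge_1_mid in the frame of bay_fit between 0.027 and 0.045 m and distance between wedge_2_thick and wedge_1_thick above 0.06 m and angle between the y axis of wedge_2 and the y axis of wedge_1, either way round below 0.15 rad and contact force between the fingers and wedge_2 below 0.05 N and contact force between the fingers and wedge_1 below 0.05 N and x of each of wedge_2_mid, wedge_1_mid in the frame of bay_fit below -0.027 m and y of wedge_2_mid in the frame of bay_fit between -0.02 and 0.02 m and y of wedge_1_mid in the frame of bay_fit between -0.02 and 0.02 m and x of wedge_2_thick in the frame of bay_fit_stop above -0.125 m and horizontal distance between wedge_2_mid and wedge_1_mid below 0.02 m and contact force between wedge_2 and wedge_1 above 0.2 N and linear speed of wedge_1 below 0.02 m/s))), for 0.2 s.
2. the pack has been slid in as one: the lower wedge is home against the stop while the upper still lies within 12 mm of it lengthwise (((z of wedge_1_mid in the frame of bay_fit between 0.011 and 0.019 m and z of wedge_2_mid in the frame of bay_fit between 0.027 and 0.045 m and distance between wedge_1_thick and wedge_2_thick above 0.06 m and angle between the y axis of wedge_1 and the y axis of wedge_2, either way round below 0.15 rad and x of wedge_1_mid in the frame of bay_fit between 0.0153 and 0.024 m and y of wedge_1_mid in the frame of bay_fit between -0.004 and 0.004 m and angle between the y axis of wedge_1 and the y axis of bay_fit, either way round below 0.08 rad and horizontal distance between wedge_1_mid and wedge_2_mid below 0.012 m) or (z of wedge_2_mid in the frame of bay_fit between 0.011 and 0.019 m and z of wedge_1_mid in the frame of bay_fit between 0.027 and 0.045 m and distance between wedge_2_thick and wedge_1_thick above 0.06 m and angle between the y axis of wedge_2 and the y axis of wedge_1, either way round below 0.15 rad and x of wedge_2_mid in the frame of bay_fit between 0.0153 and 0.024 m and y of wedge_2_mid in the frame of bay_fit between -0.004 and 0.004 m and angle between the y axis of wedge_2 and the y axis of bay_fit, either way round below 0.08 rad and horizontal distance between wedge_2_mid and wedge_1_mid below 0.012 m))), for 0.1 s.
At the end, for the whole second after the job is handed in: one wedge lies flat on the floor of its own bay with its thick end against the stop (within 4 mm) and within 4 mm of the bay's centre line, the other is reversed on top of it, driven at least 7 mm past it and jammed under the keeper with more than 2 N of locked-in force, both at rest (((z of wedge_1_mid in the frame of bay_fit between 0.011 and 0.019 m and z of wedge_2_mid in the frame of bay_fit between 0.027 and 0.045 m and distance between wedge_1_thick and wedge_2_thick above 0.06 m and angle between the y axis of wedge_1 and the y axis of wedge_2, either way round below 0.15 rad and x of wedge_1_mid in the frame of bay_fit between 0.0153 and 0.024 m and y of wedge_1_mid in the frame of bay_fit between -0.004 and 0.004 m and angle between the y axis of wedge_1 and the y axis of bay_fit, either way round below 0.08 rad and x of wedge_2_mid in the frame of bay_fit above 0.027 m and y of wedge_2_mid in the frame of bay_fit between -0.005 and 0.005 m and contact force between wedge_2 and bay_fit above 2 N and linear speed of each of wedge_2, wedge_1 below 0.01 m/s) or (z of wedge_2_mid in the frame of bay_fit between 0.011 and 0.019 m and z of wedge_1_mid in the frame of bay_fit between 0.027 and 0.045 m and distance between wedge_2_thick and wedge_1_thick above 0.06 m and angle between the y axis of wedge_2 and the y axis of wedge_1, either way round below 0.15 rad and x of wedge_2_mid in the frame of bay_fit between 0.0153 and 0.024 m and y of wedge_2_mid in the frame of bay_fit between -0.004 and 0.004 m and angle between the y axis of wedge_2 and the y axis of bay_fit, either way round below 0.08 rad and x of wedge_1_mid in the frame of bay_fit above 0.027 m and y of wedge_1_mid in the frame of bay_fit between -0.005 and 0.005 m and contact force between wedge_1 and bay_fit above 2 N and linear speed of each of wedge_1, wedge_2 below 0.01 m/s))); the robot touches nothing.
It fails at once if the cork sanding block is shifted more than 15 mm (distance of sanding_block from where it was at the start of the episode above 0.015 m).
It fails at once if the try square is shifted more than 15 mm (distance of try_square from where it was at the start of the episode above 0.015 m).
It fails at once if the mixing cup is shifted more than 15 mm (distance of mix_cup from where it was at the start of the episode above 0.015 m).
It fails at once if the tape roll is shifted more than 15 mm (distance of tape_roll from where it was at the start of the episode above 0.015 m).
It fails at once if a wedge is hammered or rammed against the bay with more than 80 N (contact force between any of wedge_1, wedge_2 and bay_fit above 80 N).
It also fails if it takes over 70 s, if anything falls off the work surface, if the arm or the gripper's body presses on something with over 40 N, if the wrist force passes 120 N, or if a joint passes its speed limit or range.

### The arm

A 6-joint arm with a two-finger parallel gripper is mounted at the origin on a cart in front of the work surface, level with it; the furniture and walls round the work are solid. World frame = base frame: x ahead of the robot, y to its left, z up, the work surface at z = 0. Lengths are in mm, angles in rad, forces in N, time in s.
With the tool pointing down it reaches from about 350 to 875 mm from the base axis. Payload 4.2 kg.
Tool frame: the origin (TCP) lies at the very end of the fingers, on their centre line; the grasp point (between the pads) lies arm.hold_point_z behind it (arm.hold_point_z is the distance from the TCP to the grasp point, in mm); z points along the fingers, y is the direction in which the jaws open and shut (so a half turn about z gives the same grasp; the last joint's range is limited). The gripper opens to 85 mm and grips with 20 to 120 N. Pads are 22 mm wide; open, the fingers measure 114 mm over their backs; the gripper's body (76 mm by 85 mm) begins 54 mm behind the grasp point. The pads swing forward as they close: fully open they stand 13 mm farther back than shut.
Start: joints at [-1.072, 0.385, 0.008, 0, -1.194, -0.259], TCP at [148.46, -607.09, 205.912] pointing down, gripper open.
Joint ranges: [-3.14, 3.14], [-1.21, 2.06], [-1.07, 1.41], [-3.16, 2.05], [-2.99, -0.16], [-3.1, 3.1]. Speed limits (rad/s): [2.79, 2.79, 3.14, 3.14, 3.14, 3.14].

### API

Orientations are given as a unit quaternion [x, y, z, w].
In Python, from bench import arm gives the robot as it stands.
- The arm moves only by the tool step_arm, never from a script. Its argument "series" is a list of rows, each a list of 6 numbers: the shift along the world's x, y, z scaled (see below), then the turn, a rotation vector about the world's x, y, z scaled (see below). A call has 1 to 12 rows; each row is the pose to reach, as a shift and turn from the pose commanded when the call began; what a row does not reach only later rows make up. The controller multiplies each number of a shift by 400 mm and each number of a turn by pi/2 rad. A row lasts 1/12 s, in which the tool goes at most 41.7 mm and 7.16 degrees, less where a joint would pass 70% of its speed; a pose out of reach is approached as far as the arm can. A call with a number of a shift or a turn outside -1 to 1 is refused whole. A call with a gripper value outside its range is refused whole. "jaw" is the opening, from -1 (shut) to 1 (fully open), set as the call begins (left out, the last holds). The fingers move at their own pace and stop on an object; the grip force is fixed at half the most. Time passes only in rows, so rows that repeat a pose let the fingers close. It gives the time, the measured TCP pose, the force and the opening at its end, in the units of the state.
- arm.read_state(): the state, without advancing time (a new reading comes with each control period).
- arm.get_image(name): name is "scene" or "side" or "wrist"; returns a dict with "image" (420x560x3 uint8, red, green, blue), "camera_matrix" (3x3 intrinsics, pixels), "k1" (the pictures are not rectified: a ray, as slopes to the right and down, at radius r is drawn at 1 + k1 r^2 times it, then the intrinsics apply), "world_from_camera" (4x4, takes a point from camera to world coordinates). Camera axes: x right, y up, looking along -z (the intrinsics and any distortion apply to the point x, -y, -z); pixel columns grow to the right and rows downward; lengths in mm; the calibration is good to about 2 mm. A picture is of the moment at which its call begins. There is no depth.
- arm.job_done(): hands the job in, once; it reports no verdict.
The state is a dict: "clock": time; "joints": joint angles; "joint_vel": joint speeds; "joint_efforts": joint torques, N m; "position": TCP position; "ee_rot": TCP orientation; "contact_force": force on the tool from outside, world axes, zero at the start; "wrist_torque": the same for the moment, N m; "gripper_width": finger opening in mm.
Only numpy, scipy, OpenCV 4.12 (cv2) and the standard library are available. Lean on these libraries where they do the work, as an engineer would, in place of code of your own. Each camera call takes 0.05 s, during which the arm holds its last target.

## Working session

There is one attempt and no reset: what is moved stays moved. The work goes in short steps, Python scripts to look and compute and a tool call to move; the robot and the scene stay as the last step left them, time stands still between calls to the robot, and variables do not carry over. Pictures are saved under pics/ and viewed, and the job is handed in when it is done.

Besides the shell and the picture viewer there is one more tool, called as name([rows], argument=value, ...), one row to a line, values as JSON. step_arm: Moves the arm, as the interface text tells. Shifts and turns lie within -1 to 1; 1 stands for 400 mm of shift or pi/2 rad of turn. Its arguments: {"type":"object","properties":{"series":{"type":"array","items":{"type":"array","items":{"type":"number","minimum":-1,"maximum":1}}},"jaw":{"type":"number"}},"required":["series"]}

```bash
ls; mkdir -p pics; python3 - <<'E'
from bench import arm
import cv2,json
s=arm.read_state();print(s, arm.hold_point_z)
for n in ["scene","side","wrist"]:
    d=arm.get_image(n);cv2.imwrite(f"pics/{n}0.png",d["image"][:,:,::-1]);print(n,d["camera_matrix"],d["k1"],d["world_from_camera"])
E
```

```text
pics
{'clock': 0.0, 'joints': array([-1.07240367e+00,  3.85575450e-01,  6.63805358e-03, -5.23787400e-04,
       -1.19404538e+00, -2.58571903e-01]), 'joint_vel': array([ 3.67500439e-04,  1.46850960e-03,  3.47205889e-04, -1.59099986e-05,
       -5.68153120e-04, -5.09784358e-04]), 'joint_efforts': array([ 2.41369780e-04, -3.92288804e+01,  1.88405871e+01,  4.18621168e+00,
       -4.56518479e-03,  7.68489656e-06]), 'position': array([ 148.3041687 , -606.47945377,  204.81137893]), 'ee_rot': array([-1.19527230e-01,  9.92830291e-01,  1.10579932e-03, -1.77765364e-04]), 'contact_force': array([ 0.02092595,  0.10087175, -0.08185003]), 'wrist_torque': array([ 0.02490683,  0.01687555, -0.01333415]), 'gripper_width': 85.36778400120448} 18.700000000000003
scene [[441.35473095   0.         274.68035191]
 [  0.         441.35473095 220.46654356]
 [  0.           0.           1.        ]] -0.08594610694831195 [[-8.03312159e-01  2.75143893e-01 -5.28190697e-01 -1.37269483e+02]
 [-5.95347709e-01 -3.47415940e-01  7.24474478e-01  9.19827572e+02]
 [ 1.58328603e-02  8.96436279e-01  4.42889735e-01  6.12511436
[... 218 characters left out ...]
46136524 [[-9.48278168e-01  1.99585511e-01 -2.46848414e-01  1.78600221e+02]
 [-3.17003163e-01 -5.54584725e-01  7.69379476e-01  1.09986162e+03]
 [ 1.66586363e-02  8.07837488e-01  5.89169825e-01  9.01068594e+02]
 [ 0.00000000e+00  0.00000000e+00  0.00000000e+00  1.00000000e+00]]
wrist [[334.91770593   0.         280.55543883]
 [  0.         334.91770593 207.24077425]
 [  0.           0.           1.        ]] -0.05465840056784733 [[-2.37571869e-01 -9.28871932e-01 -2.84176953e-01  7.58432668e+01]
 [ 9.71368674e-01 -2.26700852e-01 -7.10606991e-02 -6.26358729e+02]
 [ 1.58313165e-03 -2.92922613e-01  9.56134842e-01  3.73735531e+02]
 [ 0.00000000e+00  0.00000000e+00  0.00000000e+00  1.00000000e+00]]
```

View pics/scene0.png

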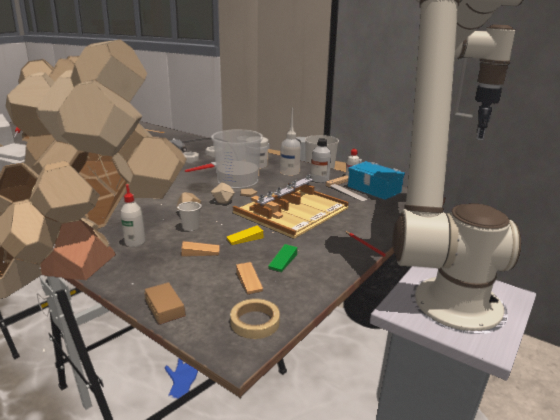

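View pics/side0.png

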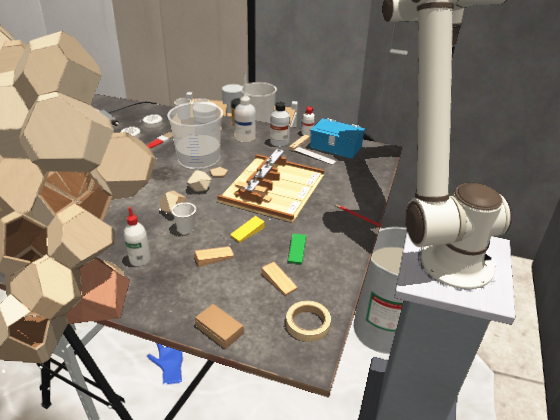

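View pics/wrist0.png

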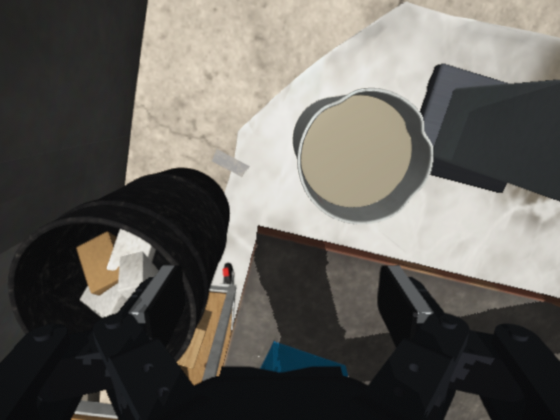

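```bash
cat > h.py <<'E'
import numpy as np,cv2
from bench import arm
def ray(d,uv):
    uv=np.array(uv,float).reshape(-1,2)
    K=d["camera_matrix"];k=d["k1"];T=np.array(d["world_from_camera"])
    p=cv2.undistortPoints(uv.reshape(-1,1,2),K,np.array([k,0,0,0.])).reshape(-1,2)
    v=np.c_[p[:,0],-p[:,1],-np.ones(len(p))]@T[:3,:3].T
    return T[:3,3],v
def plane(d,uv,z):
    o,v=ray(d,uv);return o+v*((z-o[2])/v[:,2])[:,None]
def proj(d,P):
    T=np.linalg.inv(d["world_from_camera"]);P=np.array(P,float).reshape(-1,3)
    c=P@T[:3,:3].T+T[:3,3];x=np.c_[c[:,0]/-c[:,2],c[:,1]/c[:,2]]
    r=(x**2).sum(1);x=x*(1+d["k1"]*r)[:,None];K=d["camera_matrix"]
    return np.c_[x[:,0]*K[0,0]+K[0,2],x[:,1]*K[1,1]+K[1,2]]
def tri(obs):
    A=np.zeros((3,3));b=np.zeros(3)
    for d,uv in obs:
        o,v=ray(d,uv);v=v[0]/np.linalg.norm(v[0]);M=np.eye(3)-np.outer(v,v);A+=M;b+=M@o
    return np.linalg.solve(A,b)
def crop(d,name,x0,y0,x1,y1,s):
    im=d["image"][y0:y1,x0:x1,::-1]
    cv2.imwrite(name,cv2.resize(im,None,fx=s,fy=s,interpolation=cv2.INTER_CUBIC))
E
python3 - <<'E'
from h import *
d=arm.get_image("side");crop(d,"pics/sc1.png",150,140,350,290,4)
print(plane(d,[[213,256],[279,278],[248,229],[297,248],[183,218],[308,320],[219,324]],10).round())
print(plane(d,[[220,196],[291,215],[323,171],[262,157]],9).round())
s=arm.get_image("scene");crop(s,"pics/ss1.png",170,175,370,305,4)
E
```

```text
[[639. 205.  10.]
 [444. 225.  10.]
 [591.  64.  10.]
 [434.  97.  10.]
 [793.  80.  10.]
 [336. 337.  10.]
 [528. 417.  10.]]
[[ 735.  -64.    9.]
 [ 494.  -44.    9.]
 [ 464. -322.    9.]
 [ 693. -340.    9.]]
```

View pics/sc1.png

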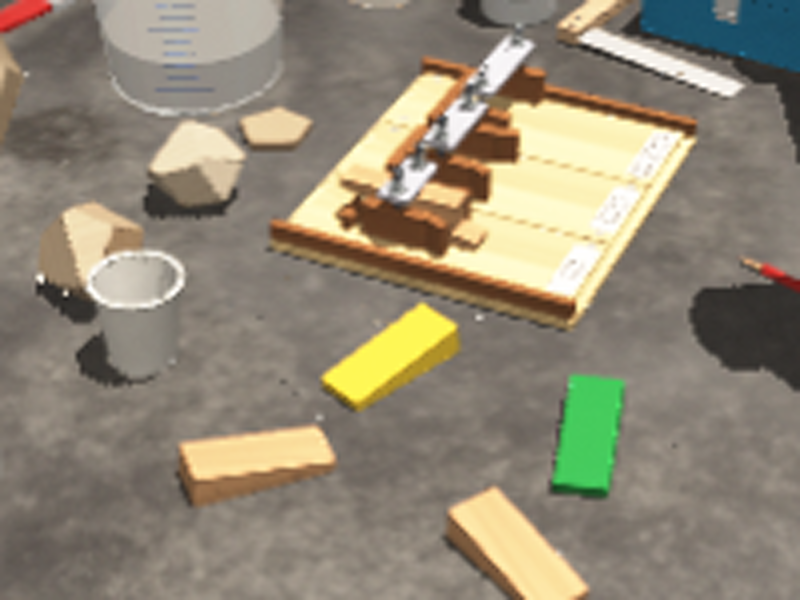

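View pics/ss1.png

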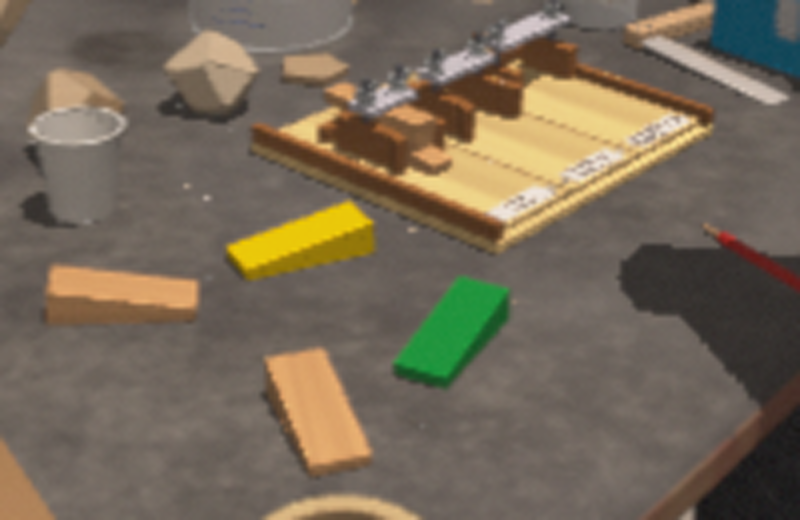

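step_arm([
  [0.98,1,0.31,0,0,-0.15],
  [0.98,1,0.31,0,0,-0.15],
  [0.98,1,0.31,0,0,-0.15],
  [0.98,1,0.31,0,0,-0.15],
  [0.98,1,0.31,0,0,-0.15],
  [0.98,1,0.31,0,0,-0.15],
  [0.98,1,0.31,0,0,-0.15],
  [0.98,1,0.31,0,0,-0.15],
  [0.98,1,0.31,0,0,-0.15],
  [0.98,1,0.31,0,0,-0.15],
  [0.98,1,0.31,0,0,-0.15],
  [0.98,1,0.31,0,0,-0.15],
])

```text
clock: 1.25
position: [489.6, -258.1, 314.2]
ee_rot: [-0.002, 1.0, -0.0, 0.0]
contact_force: [1.7, -1.4, 0.8]
gripper_width: 85.5
```

step_arm([
  [0,0,0,0,0,0],
  [0,0,0,0,0,0],
  [0,0,0,0,0,0],
  [0,0,0,0,0,0],
])

```text
clock: 1.58
position: [487.8, -260.5, 313.2]
ee_rot: [-0.001, 1.0, 0.0, -0.0]
contact_force: [-1.0, 0.5, -0.2]
gripper_width: 85.6
```

```bash
python3 - <<'E'
from h import *
d=arm.get_image("wrist");cv2.imwrite("pics/w1.png",cv2.resize(d["image"][:,:,::-1],(800,600)))
E
```

```text
(no output)
```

View pics/w1.png

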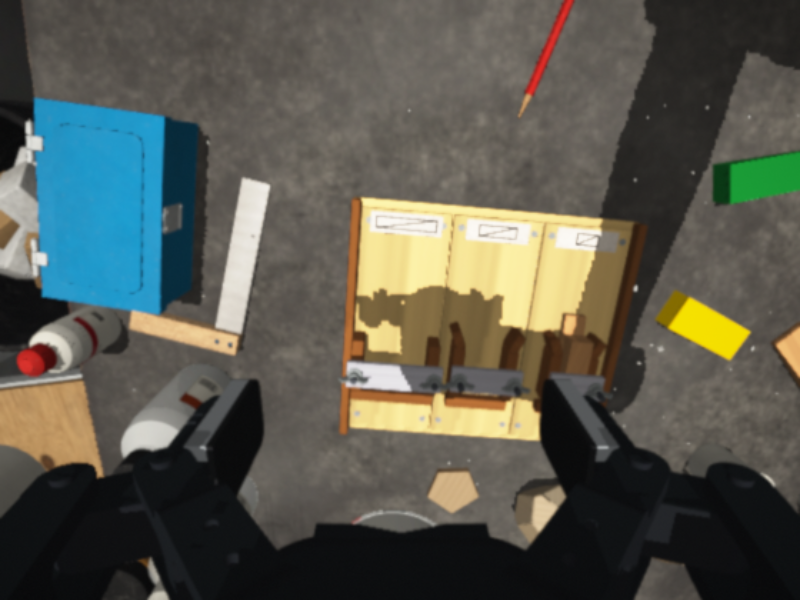

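```bash
python3 - <<'E'
from h import *
d=arm.get_image("wrist");crop(d,"pics/w2.png",235,130,455,310,3.6)
E
```

```text
(no output)
```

View pics/w2.png

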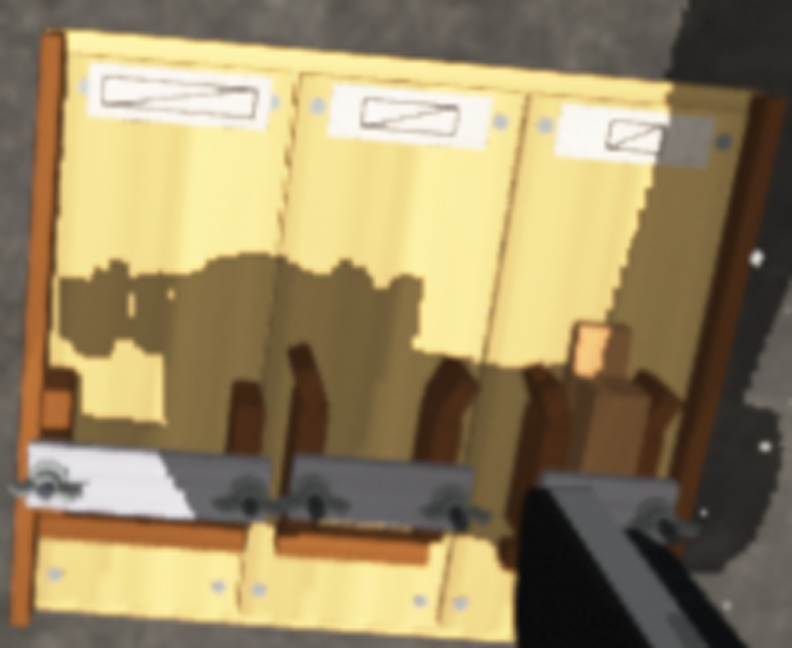

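```bash
python3 - <<'E'
from h import *
d=arm.get_image("wrist")
c=np.array([[298,72],[528,95],[240,612],[440,624],[318,105],[500,122],[258,590],[420,601],[362,98],[459,106],[456,135],[362,127]])
P=plane(d,c/3.6+[235,130],15);print(P.round(1))
f=(P[0]+P[1])/2;b=(P[2]+P[3])/2;print(f,b,np.linalg.norm(b-f),np.degrees(np.arctan2(*(b-f)[[1,0]])),np.linalg.norm(P[0]-P[1]))
f=(P[4]+P[5])/2;b=(P[6]+P[7])/2;print((f+b)/2,np.degrees(np.arctan2(*(b-f)[[1,0]])))
# stop front face top edge, keeper
E
```

```text
[[ 472.7 -211.    15. ]
 [ 481.1 -120.9   15. ]
 [ 711.2 -228.3   15. ]
 [ 717.7 -138.5   15. ]
 [ 485.4 -202.8   15. ]
 [ 491.7 -131.    15. ]
 [ 700.  -220.6   15. ]
 [ 705.8 -148.3   15. ]
 [ 482.6 -185.7   15. ]
 [ 485.5 -147.6   15. ]
 [ 497.  -148.    15. ]
 [ 494.  -185.2   15. ]]
[ 476.87236073 -165.92169619   15.        ] [ 714.45832856 -183.38642759   15.        ] 238.22701138820923 -4.20419965553613 90.49889976957378
[ 595.74979105 -175.67493505   15.        ] -4.684740509313383
```

step_arm([
  [-0.05,1,0.03,0,0,0],
  [-0.05,1,0.03,0,0,0],
  [-0.05,1,0.03,0,0,0],
  [-0.05,1,0.03,0,0,0],
  [-0.05,1,0.03,0,0,0],
  [-0.05,1,0.03,0,0,0],
  [-0.05,1,0.03,0,0,0],
  [-0.05,1,0.03,0,0,0],
  [-0.05,1,0.03,0,0,0],
  [-0.05,1,0.03,0,0,0],
  [-0.05,1,0.03,0,0,0],
  [-0.05,1,0.03,0,0,0],
])

```text
clock: 2.73
position: [468.5, 140.6, 325.4]
ee_rot: [-0.003, 1.0, -0.0, -0.0]
contact_force: [0.5, -0.5, 0.1]
gripper_width: 85.3
```

```bash
python3 - <<'E'
from h import *
print(arm.read_state()["joints"])
d=arm.get_image("wrist");cv2.imwrite("pics/w3.png",cv2.resize(d["image"][:,:,::-1],(800,600)))
print(proj(d,[[639,205,10],[444,225,10]]))
E
```

```text
[ 6.24316546e-01  8.40123929e-02 -9.48885906e-02  2.14389377e-05
 -1.39240545e+00 -2.18944375e+00]
[[321.37849257 265.37108614]
 [340.956649   142.09749689]]
```

View pics/w3.png

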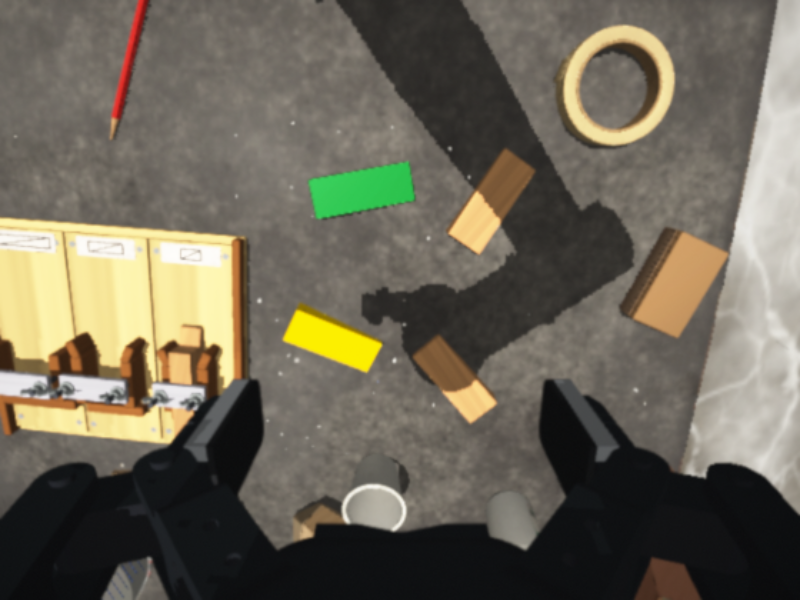

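```bash
python3 - <<'E'
from h import *
d=arm.get_image("wrist");crop(d,"pics/w4.png",280,95,390,305,2.8*1)
a=cv2.resize(d["image"][225:305,280:360,::-1],None,fx=5,fy=5,interpolation=cv2.INTER_CUBIC)
b=cv2.resize(d["image"][100:180,305:385,::-1],None,fx=5,fy=5,interpolation=cv2.INTER_CUBIC)
cv2.imwrite("pics/w4.png",np.hstack([a,b]))
E
```

```text
(no output)
```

View pics/w4.png

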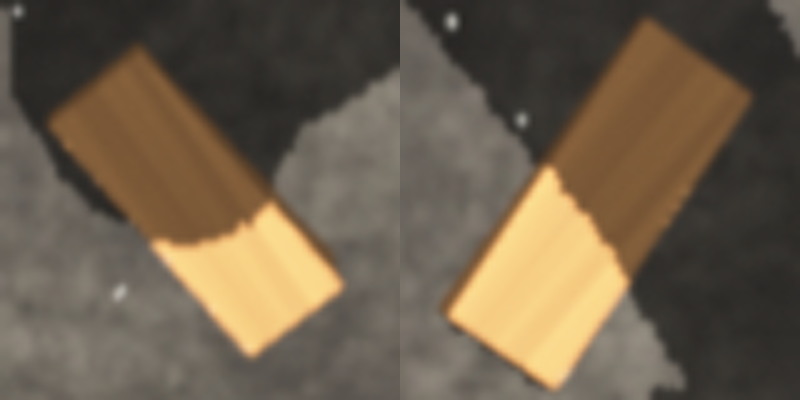

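```bash
python3 - <<'E'
from h import *
d=arm.get_image("wrist")
A=np.array([[138,45],[50,122],[342,285],[252,357]])/5+[280,225]
B=(np.array([[647,18],[752,95],[445,312],[555,390]])-[400,0])/5+[305,100]
for n,c in(("A",A),("B",B)):
    best=None
    P=np.r_[plane(d,c[:2],10),plane(d,c[2:],26)]
    t=(P[0]+P[1])/2;k=(P[2]+P[3])/2;v=k-t
    print(n,P.round(1).tolist(),"mid",((t+k)/2).round(1),"len",np.hypot(v[0],v[1]).round(1),"yaw",np.degrees(np.arctan2(v[1],v[0])).round(1),"w",np.linalg.norm(P[0]-P[1]).round(1),np.linalg.norm(P[2]-P[3]).round(1))
    sw=np.r_[plane(d,c[:2],26),plane(d,c[2:],10)];print(" swapped len",np.linalg.norm((sw[0]+sw[1]-sw[2]-sw[3])/2),np.linalg.norm(sw[0]-sw[1]),np.linalg.norm(sw[2]-sw[3]))
E
```

```text
A [[585.6, 179.6, 10.0], [611.7, 152.6, 10.0], [660.5, 245.0, 26.0], [686.5, 217.8, 26.0]] mid [636.1 198.7  18. ] len 99.3 yaw 41.1 w 37.6 37.6
 swapped len 115.67991532785811 36.31265635205736 38.898614740816086
B [[391.2, 239.7, 10.0], [411.7, 270.8, 10.0], [471.3, 184.3, 26.0], [493.5, 216.4, 26.0]] mid [441.9 227.8  18. ] len 97.8 yaw -34.1 w 37.3 39.1
 swapped len 98.6746822401197 36.03100545430318 40.41262351615561
```

step_arm([
  [0.419,0.146,-0.6,0,0,0.456],
  [0.419,0.146,-0.6,0,0,0.456],
  [0.419,0.146,-0.6,0,0,0.456],
  [0.419,0.146,-0.6,0,0,0.456],
  [0.419,0.146,-0.6,0,0,0.456],
  [0.419,0.146,-0.6,0,0,0.456],
  [0.419,0.146,-0.6,0,0,0.456],
  [0.419,0.146,-0.6,0,0,0.456],
  [0.419,0.146,-0.6,0,0,0.456],
  [0.419,0.146,-0.6,0,0,0.456],
], jaw=1)

```text
clock: 3.72
position: [636.7, 197.1, 85.9]
ee_rot: [-0.352, 0.936, -0.0, -0.0]
contact_force: [-0.5, -0.2, -0.0]
gripper_width: 85.6
```

```bash
python3 - <<'E'
from h import *
s=arm.read_state();print(s["position"],s["ee_rot"])
d=arm.get_image("wrist");cv2.imwrite("pics/w5.png",cv2.resize(d["image"][:,:,::-1],(800,600)))
print(proj(d,[[636,199,18]])*800/560)
E
```

```text
[636.67118608 197.11453214  85.85261459] [-3.51741598e-01  9.36097074e-01 -3.08564689e-04 -1.46092674e-04]
[[407.12519674 303.66254451]]
```

View pics/w5.png

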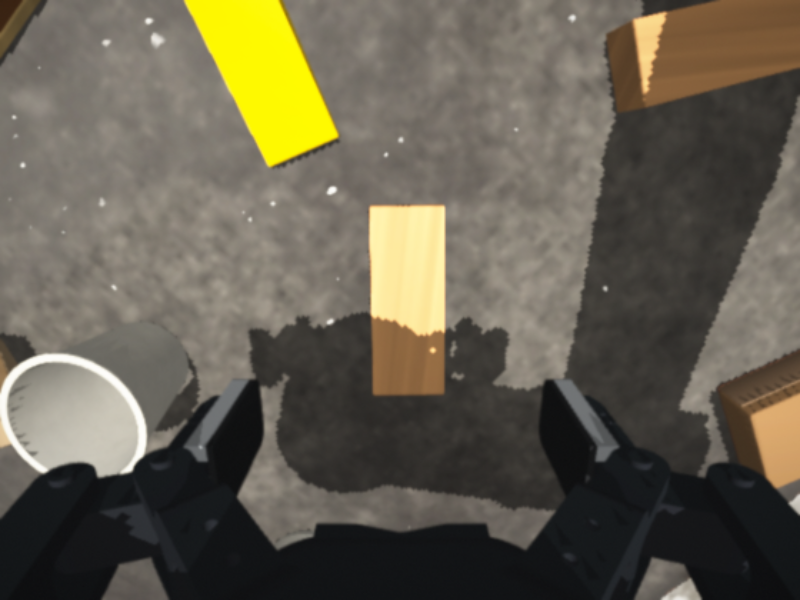

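```bash
python3 - <<'E'
from h import *
d=arm.get_image("wrist")
c=np.array([[370,206],[444,206],[373,395],[443,395]])*.7
for za,zb in((10,26),(26,10)):
    P=np.r_[plane(d,c[:2],za),plane(d,c[2:],zb)]
    t=(P[0]+P[1])/2;k=(P[2]+P[3])/2;v=k-t
    print("mid",((t+k)/2).round(1),"len",np.hypot(v[0],v[1]).round(1),"yaw",np.degrees(np.arctan2(v[1],v[0])).round(1),np.linalg.norm(P[0]-P[1]).round(1),np.linalg.norm(P[2]-P[3]).round(1))
sd=arm.get_image("side");crop(sd,"pics/s2.png",170,210,330,330,5)
E
```

```text
mid [636.6 200.   18. ] len 99.0 yaw 41.7 37.7 37.8
mid [639.2 202.4  18. ] len 109.6 yaw 41.8 35.3 40.4
```

View pics/s2.png

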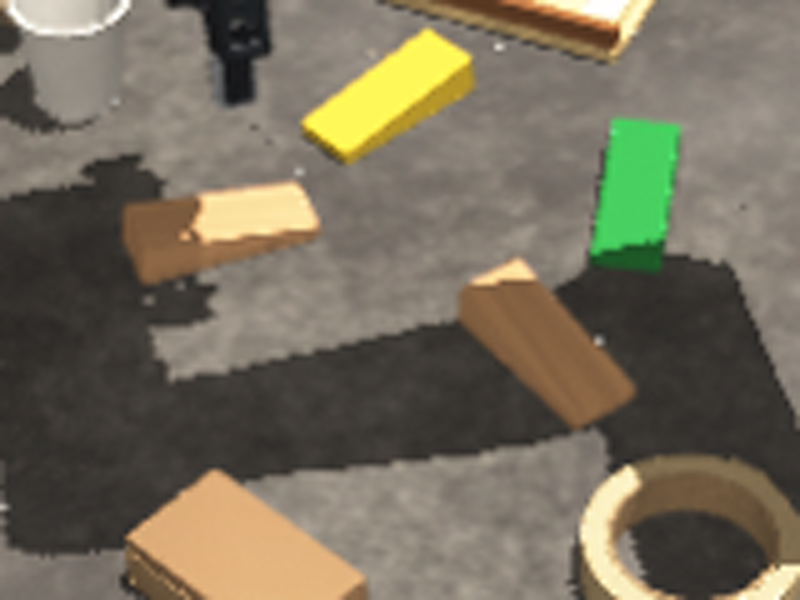

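step_arm([
  [0,0.006,-0.1,0,0,0.005],
  [0,0.006,-0.16,0,0,0.005],
  [0,0.006,-0.207,0,0,0.005],
  [0,0.006,-0.207,0,0,0.005],
  [0,0.006,-0.207,0,0,0.005],
])

```text
clock: 4.28
position: [636.4, 200.9, 4.3]
ee_rot: [-0.356, 0.934, -0.0, 0.001]
contact_force: [-0.0, 0.3, 0.7]
gripper_width: 85.1
```

step_arm([
  [0,0,0,0,0,0],
  [0,0,0,0,0,0],
  [0,0,0,0,0,0],
  [0,0,0,0,0,0],
  [0,0,0,0,0,0],
  [0,0,0,0,0,0],
  [0,0,0,0,0,0],
  [0,0,0,0,0,0],
], jaw=-1)

```text
clock: 4.95
position: [636.3, 200.8, 2.7]
ee_rot: [-0.356, 0.934, -0.0, -0.0]
contact_force: [-0.3, -0.3, 0.7]
gripper_width: -0.3
```

```bash
python3 - <<'E'
from h import *
d=arm.get_image("wrist");cv2.imwrite("pics/w6.png",cv2.resize(d["image"][:,:,::-1],(800,600)))
sd=arm.get_image("side");crop(sd,"pics/s3.png",170,200,330,320,5)
E
```

```text
(no output)
```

View pics/w6.png

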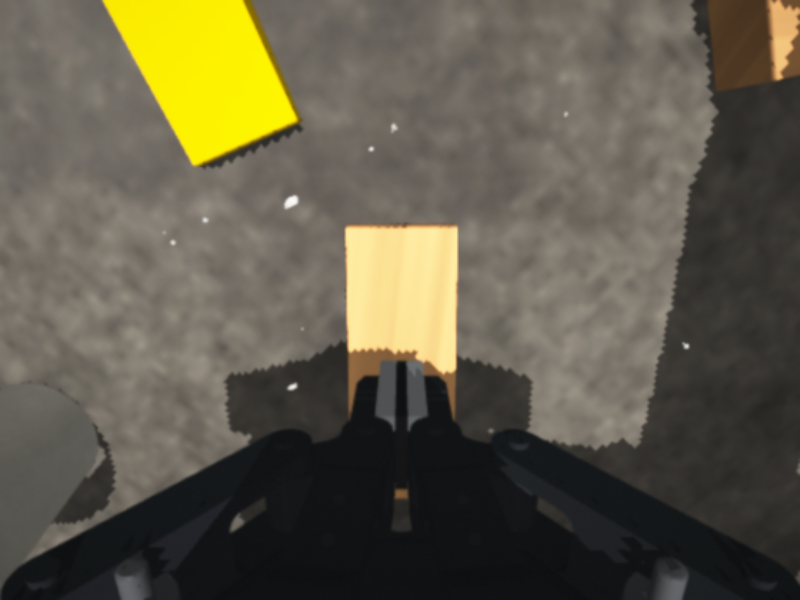

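View pics/s3.png

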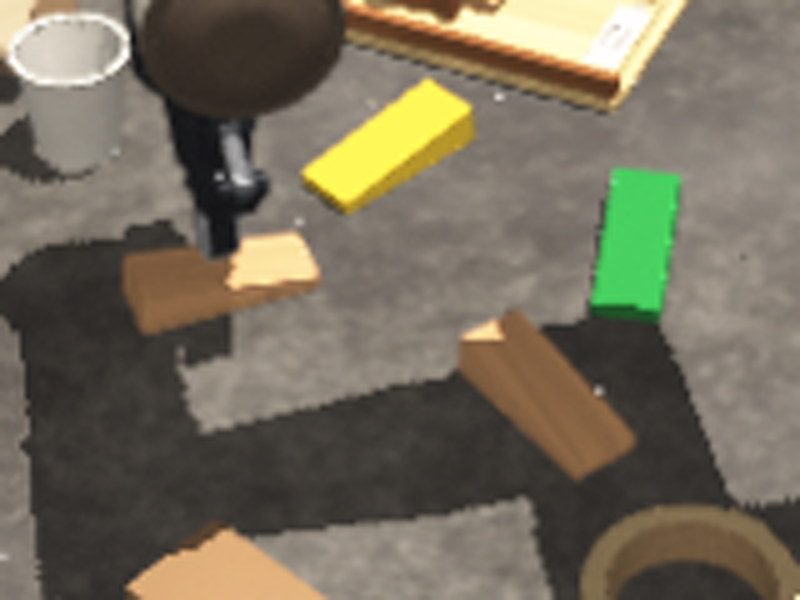

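```bash
python3 - <<'E'
from h import *
d=arm.get_image("wrist");s=arm.read_state();print(s["position"],s["gripper_width"],s["contact_force"],s["joint_efforts"])
for z in (2.7,10,18,22,30):print(z,(proj(d,[[636.3,200.8,z],[636.3-8.2,200.8-7.3,z]])*800/560).round())
crop(d,"pics/w7.png",200,140,360,260,5)
sc=arm.get_image("scene");crop(sc,"pics/ss2.png",150,200,290,305,5.7)
for z in (2.7,10,18,22,30):print(z,((proj(sc,[[636.3,200.8,z]])-[150,200])*5.7).round())
E
```

```text
[636.26130418 200.85950294   2.60802981] 0.2786824274197198 [-0.32553827 -0.24607165  0.3911947 ] [ 7.74391538e-04 -4.74043465e+01  1.48703447e+01  3.30405973e+00
 -1.11109199e-03  1.45285203e-06]
2.7 [[404. 356.]
 [404. 330.]]
10 [[404. 364.]
 [404. 337.]]
18 [[404. 374.]
 [404. 345.]]
22 [[404. 379.]
 [404. 350.]]
30 [[405. 390.]
 [405. 360.]]
2.7 [[286. 292.]]
10 [[285. 279.]]
18 [[284. 265.]]
22 [[284. 257.]]
30 [[283. 242.]]
```

View pics/w7.png

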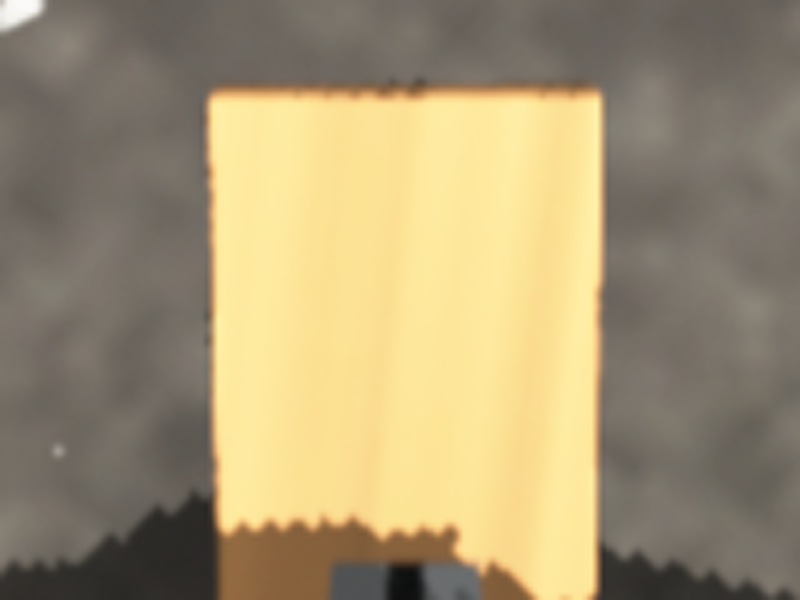

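View pics/ss2.png

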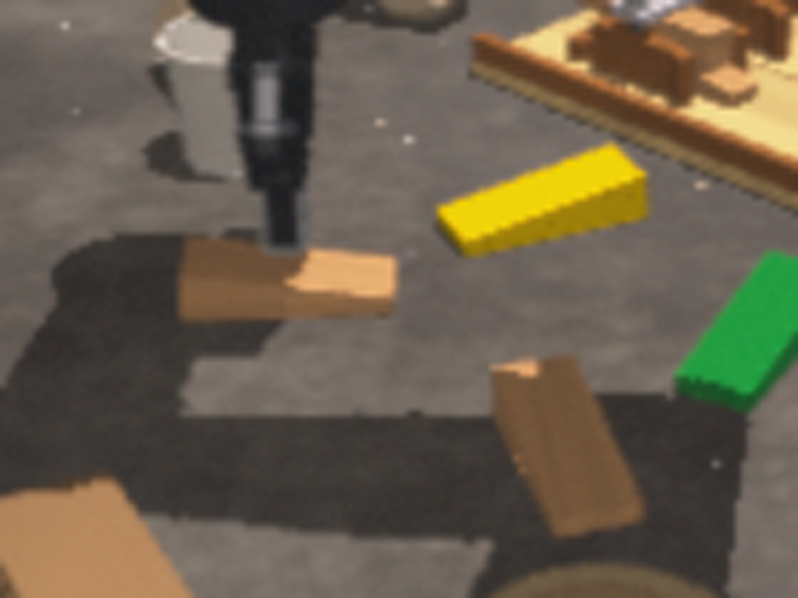

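step_arm([
  [0,0,0.01,0,0,0],
  [0,0,0.01,0,0,0],
  [0,0,0.01,0,0,0],
  [0,0,0.01,0,0,0],
  [0,0,0.01,0,0,0],
], jaw=0.35)

```text
clock: 5.57
position: [636.3, 200.9, 6.7]
ee_rot: [-0.356, 0.934, 0.0, -0.0]
contact_force: [-0.8, -0.4, -0.4]
gripper_width: 57.4
```

```bash
python3 - <<'E'
from h import *
d=arm.get_image("wrist");s=arm.read_state();print(s["position"],s["gripper_width"],s["contact_force"])
cv2.imwrite("pics/w8.png",cv2.resize(d["image"][:,:,::-1],(800,600)))
sc=arm.get_image("scene");crop(sc,"pics/ss3.png",150,200,290,305,5.7)
E
```

```text
[636.23838599 200.84216297   6.70053884] 57.62783580693996 [ 0.10197533 -0.67148489  0.42292799]
```

View pics/w8.png

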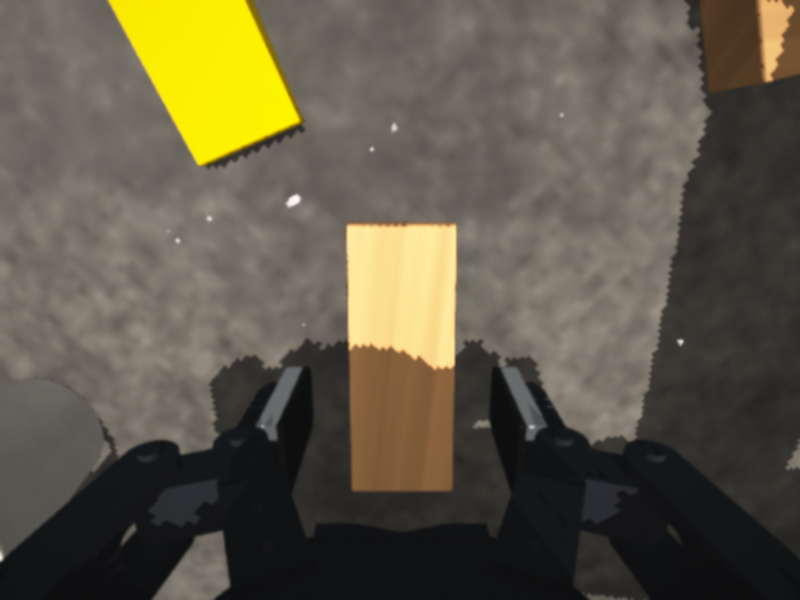

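View pics/ss3.png

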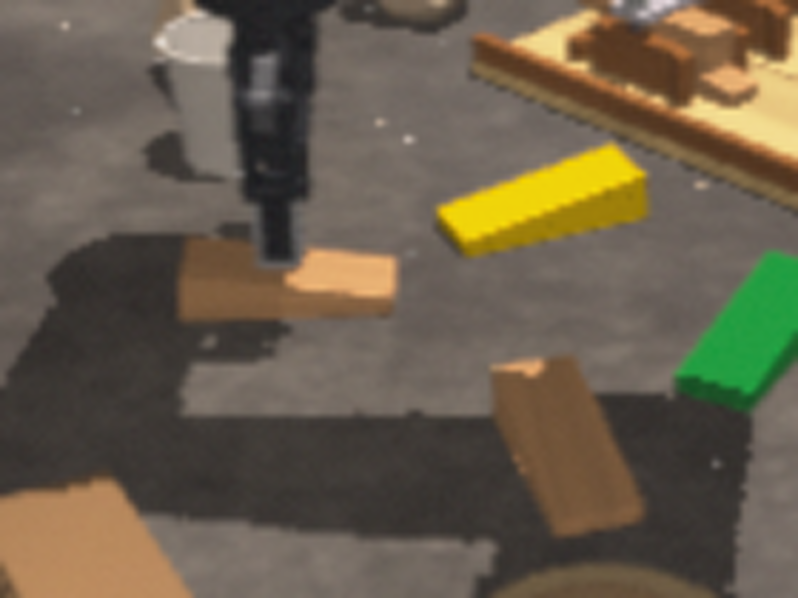

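step_arm([
  [0,0,-0.02,0,0,0],
  [0,0,-0.04,0,0,0],
  [0,0,-0.045,0,0,0],
  [0,0,-0.045,0,0,0],
], jaw=0.3)

```text
clock: 6.0
position: [635.3, 200.3, -13.0]
ee_rot: [-0.356, 0.934, -0.0, -0.002]
contact_force: [-1.2, 1.2, -0.4]
gripper_width: 55.4
```

step_arm([
  [0,0,-0.005,0,0,0],
  [0,0,-0.01,0,0,0],
  [0,0,-0.01,0,0,0],
])

```text
clock: 6.25
position: [636.1, 200.8, -15.6]
ee_rot: [-0.356, 0.934, 0.0, -0.0]
contact_force: [0.7, 0.2, -0.6]
gripper_width: 55.3
```

```bash
python3 - <<'E'
from h import *
d=arm.get_image("wrist");s=arm.read_state();print(s["position"],s["gripper_width"],s["contact_force"])
cv2.imwrite("pics/w9.png",cv2.resize(d["image"][:,:,::-1],(800,600)))
sc=arm.get_image("scene");crop(sc,"pics/ss4.png",150,200,290,305,5.7)
E
```

```text
[636.23093483 200.88275903 -15.40188313] 55.433374253846594 [ 0.27943735 -0.73506546 -1.03547537]
```

View pics/ss4.png

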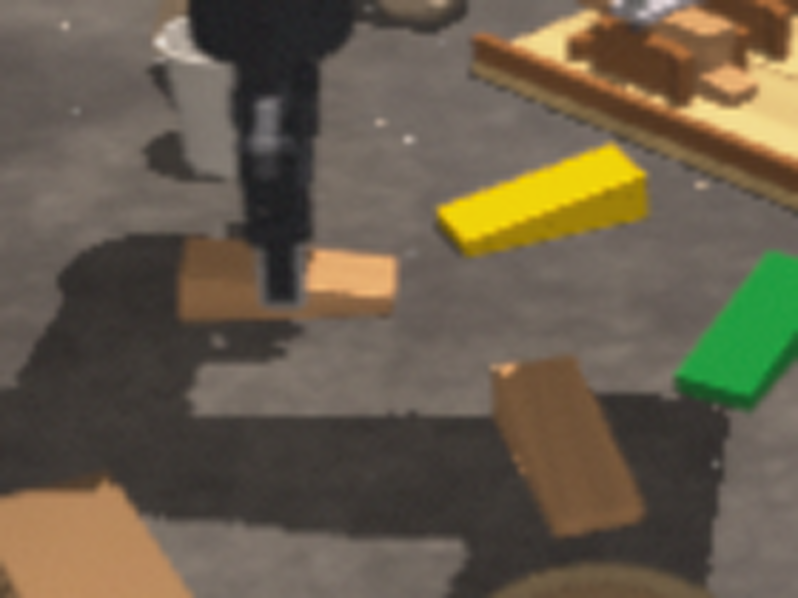

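step_arm([
  [0,0,-0.007,0,0,0],
  [0,0,-0.014,0,0,0],
  [0,0,-0.014,0,0,0],
])

```text
clock: 6.6
position: [635.8, 200.7, -21.5]
ee_rot: [-0.356, 0.934, 0.0, -0.001]
contact_force: [-0.9, 0.7, -0.1]
gripper_width: 55.6
```

step_arm([
  [0,0,0,0,0,0],
  [0,0,0,0,0,0],
  [0,0,0,0,0,0],
  [0,0,0,0,0,0],
  [0,0,0,0,0,0],
  [0,0,0,0,0,0],
], jaw=-1)

```text
clock: 7.1
position: [636.5, 201.0, -20.6]
ee_rot: [-0.356, 0.934, 0.0, 0.0]
contact_force: [-0.1, 0.8, 1.4]
gripper_width: 36.4
```

step_arm([
  [0,0,0.05,0,0,0],
  [0,0,0.1,0,0,0],
  [0,0,0.2,0,0,0],
  [0,0,0.25,0,0,0],
  [0,0,0.25,0,0,0],
])

```text
clock: 7.52
position: [639.7, 202.3, 85.3]
ee_rot: [-0.357, 0.934, 0.0, 0.005]
contact_force: [0.8, 0.2, 0.6]
gripper_width: 36.3
```

```bash
python3 - <<'E'
from h import *
d=arm.get_image("wrist");s=arm.read_state();print(s["position"],s["gripper_width"],s["contact_force"])
cv2.imwrite("pics/w10.png",cv2.resize(d["image"][:,:,::-1],(800,600)))
sc=arm.get_image("scene");crop(sc,"pics/ss5.png",150,140,290,245,5.7)
E
```

```text
[637.86060555 201.66182545  82.17374317] 36.24343783355049 [ 0.37619098  0.689824   -1.19330429]
```

View pics/ss5.png

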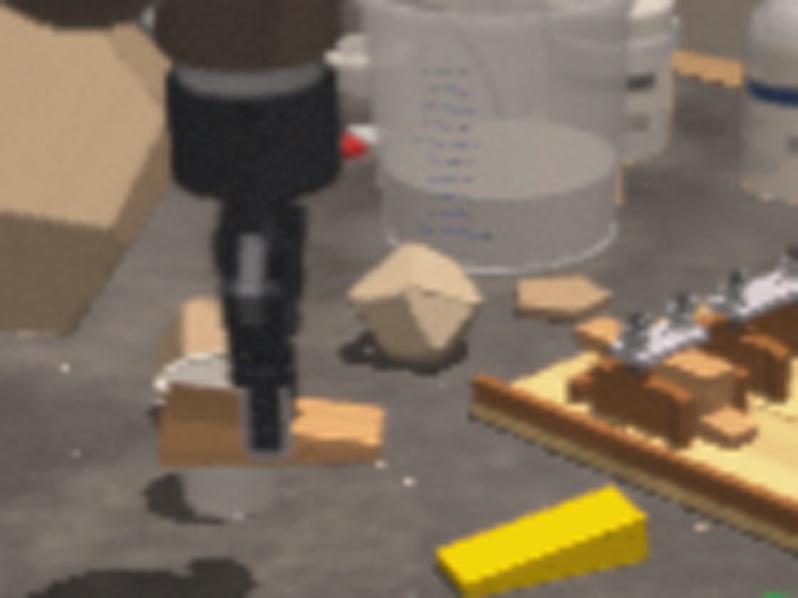

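View pics/w10.png

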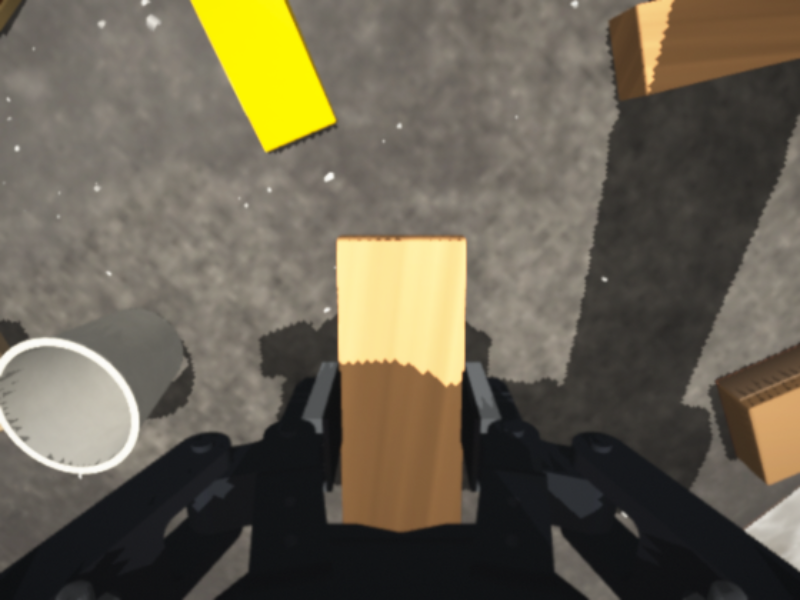

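step_arm([
  [-0.253,-0.928,0,0,0,-0.514],
  [-0.253,-0.928,0,0,0,-0.514],
  [-0.253,-0.928,0,0,0,-0.514],
  [-0.253,-0.928,0,0,0,-0.514],
  [-0.253,-0.928,0,0,0,-0.514],
  [-0.253,-0.928,0,0,0,-0.514],
  [-0.253,-0.928,0,0,0,-0.514],
  [-0.253,-0.928,0,0,0,-0.514],
  [-0.253,-0.928,0,0,0,-0.514],
  [-0.253,-0.928,0,0,0,-0.514],
  [-0.253,-0.928,0,0,0,-0.514],
  [-0.253,-0.928,0,0,0,-0.514],
])

```text
clock: 8.62
position: [533.9, -170.8, 77.6]
ee_rot: [0.041, 0.999, 0.0, -0.001]
contact_force: [-0.2, 0.6, -1.0]
gripper_width: 36.2
```

```bash
python3 - <<'E'
from h import *
d=arm.get_image("wrist");s=arm.read_state();print(s["position"],s["ee_rot"],s["gripper_width"],s["contact_force"])
cv2.imwrite("pics/w11.png",cv2.resize(d["image"][:,:,::-1],(800,600)))
sc=arm.get_image("side");crop(sc,"pics/s5.png",200,110,340,215,5.7)
E
```

```text
[ 534.45786394 -169.96236832   77.93269749] [ 3.96649794e-02  9.99212379e-01  1.34653071e-04 -1.13740930e-03] 36.577196929117335 [ 0.39513971 -0.05500796 -0.8650518 ]
```

View pics/w11.png

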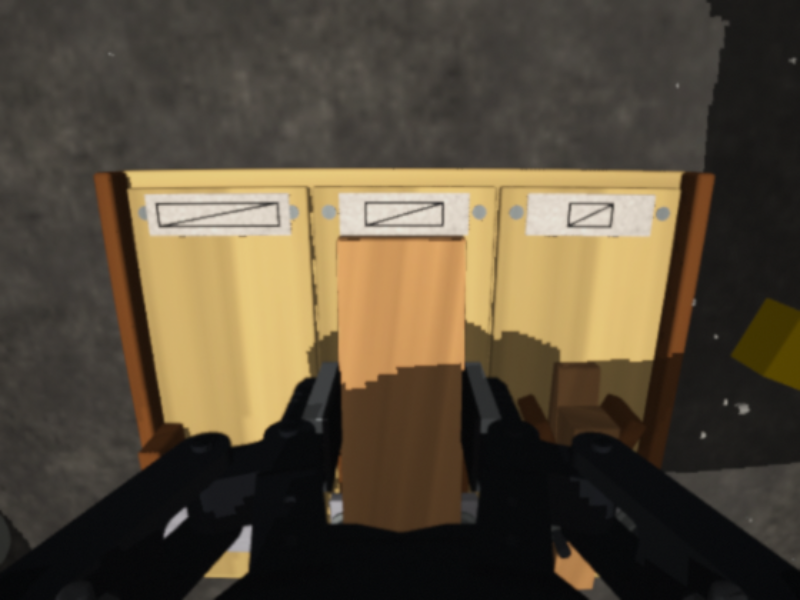

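View pics/s5.png

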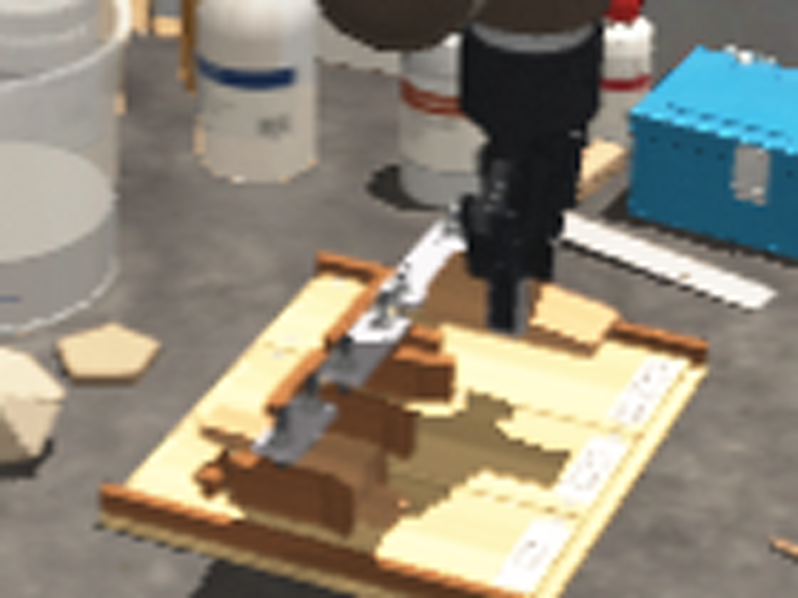

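```bash
python3 - <<'E'
from h import *
d=arm.get_image("wrist");s=arm.read_state();z=s["position"][2];print(s["position"],s["ee_rot"][:2])
f=lambda c,z:plane(d,np.array(c)*.7,z)
print("bar",f([[365,203],[443,203],[443,226],[365,226]],15).round(1))
P=f([[313,188],[499,188],[318,340],[492,330],[329,212],[479,212]],15);print("front corners",P.round(1),(P[0]+P[1])/2, (P[4]+P[5])/2)
dd=P[1]-P[0];print("y axis tilt",np.degrees(np.arctan2(-dd[0],dd[1])))
dd=P[5]-P[4];print("y axis tilt",np.degrees(np.arctan2(-dd[0],dd[1])))
print("seam dirs",[np.degrees(np.arctan2(*(P[i+2]-P[i])[[1,0]])) for i in(0,1)])
zw=z+20.6+10
W=f([[338,238],[464,238]],zw);print("wedge thin edge",W.round(1),W.mean(0))
W2=f([[342,528],[462,528]],zw+16);print(W2)
E
```

```text
[ 535.17570792 -169.16115164   78.47974408] [0.03875066 0.99924875]
bar [[ 483.4 -184.5   15. ]
 [ 486.3 -147.1   15. ]
 [ 497.3 -147.7   15. ]
 [ 494.4 -185.6   15. ]]
front corners [[ 474.3 -208.5   15. ]
 [ 481.2 -120.1   15. ]
 [ 551.8 -216.    15. ]
 [ 553.3 -125.2   15. ]
 [ 486.2 -202.2   15. ]
 [ 491.9 -130.    15. ]] [ 477.74581822 -164.29569241   15.        ] [ 489.06413657 -166.12375364   15.        ]
y axis tilt -4.455486725392439
y axis tilt -4.464038128957824
seam dirs [np.float64(-5.538306255049139), np.float64(-4.022832937871422)]
wedge thin edge [[ 483.6 -185.6  109.1]
 [ 486.5 -149.   109.1]] [ 485.02923309 -167.32405802  109.07974408]
[[ 573.25878214 -193.05100702  125.07974408]
 [ 576.2487763  -154.98095536  125.07974408]]
```

step_arm([
  [0,0,-0.07,0,0,0],
  [0,0,-0.14,0,0,0],
  [0,0,-0.18,0,0,0],
  [0,0,-0.195,0,0,0],
  [0,0,-0.195,0,0,0],
])

```text
clock: 9.18
position: [534.4, -169.2, -0.5]
ee_rot: [0.039, 0.999, -0.0, -0.002]
contact_force: [-0.4, 0.0, -1.1]
gripper_width: 36.3
```

step_arm([
  [0,0,-0.005,0,0,0],
  [0,0,-0.01,0,0,0],
  [0,0,-0.01,0,0,0],
])

```text
clock: 9.43
position: [535.9, -170.1, -2.0]
ee_rot: [0.039, 0.999, 0.0, 0.001]
contact_force: [0.2, -0.2, -0.4]
gripper_width: 36.7
```

step_arm([
  [0,0,-0.004,0,0,0],
  [0,0,-0.006,0,0,0],
  [0,0,-0.008,0,0,0],
  [0,0,-0.008,0,0,0],
])

```text
clock: 9.77
position: [535.3, -170.4, -5.7]
ee_rot: [0.04, 0.999, -0.0, 0.0]
contact_force: [-0.5, -0.3, -0.0]
gripper_width: 36.6
```

step_arm([
  [0,0,0,0,0,0],
  [0,0,0,0,0,0],
  [0,0,0,0,0,0],
  [0,0,0,0,0,0],
  [0,0,0.1,0,0,0],
  [0,0,0.2,0,0,0],
  [0,0,0.3,0,0,0],
  [0,0,0.4,0,0,0],
  [0,0,0.5,0,0,0],
  [0,0,0.5,0,0,0],
], jaw=1)

```text
clock: 10.6
position: [540.1, -171.6, 203.7]
ee_rot: [0.039, 0.999, -0.002, 0.009]
contact_force: [0.7, -0.9, 0.6]
gripper_width: 85.6
```

```bash
python3 - <<'E'
from h import *
d=arm.get_image("wrist");s=arm.read_state();print(s["position"],s["ee_rot"][:2])
cv2.imwrite("pics/w12.png",cv2.resize(d["image"][:,:,::-1],(800,600)))
E
```

```text
[ 538.03512298 -170.74944416  199.43427913] [0.03924123 0.99921286]
```

View pics/w12.png

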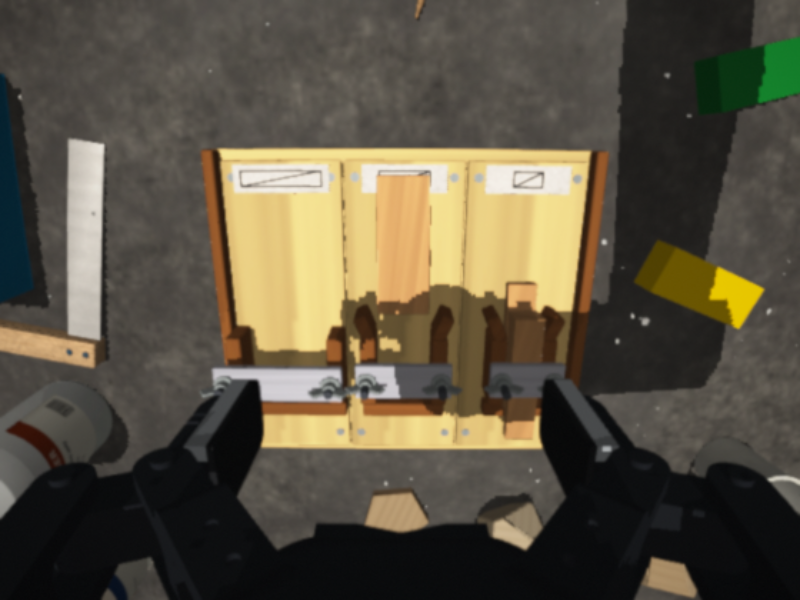

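```bash
python3 - <<'E'
from h import *
d=arm.get_image("wrist");crop(d,"pics/w13.png",215,100,345,320,2.7)
a=cv2.resize(d["image"][100:240,225:345,::-1],None,fx=4.2,fy=4.2,interpolation=cv2.INTER_CUBIC)
cv2.imwrite("pics/w13.png",a)
b=cv2.resize(d["image"][200:320,225:345,::-1],None,fx=4.2,fy=4.2,interpolation=cv2.INTER_CUBIC)
cv2.imwrite("pics/w14.png",b)
E
```

```text
(no output)
```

View pics/w13.png

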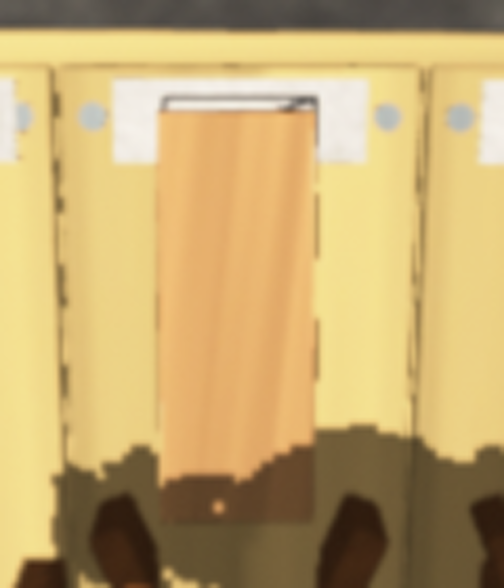

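View pics/w14.png

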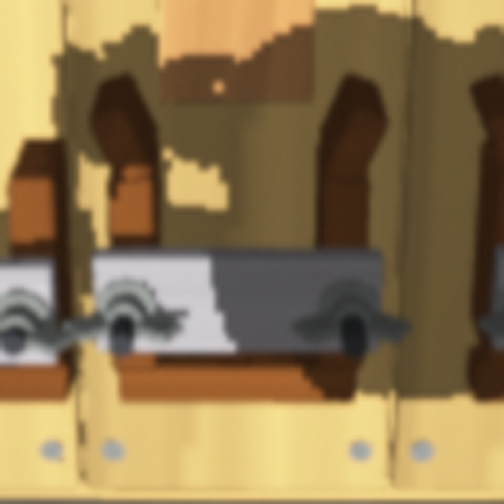

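```bash
cat > bay.py <<'E'
import numpy as np
E
python3 - <<'E'
from h import *
d=arm.get_image("wrist");s=arm.read_state();print(s["position"],s["ee_rot"][:2])
f=lambda c,z,o:plane(d,np.array(c)/4.2+o,z)
o1=[225,100];o2=[225,200]
F=f([[55,68],[425,68],[92,117],[387,117]],15,o1);B=f([[80,490],[392,490],[112,450],[360,450]],15,o2)
fs=(F[2]+F[3])/2;bs=(B[2]+B[3])/2;v=bs-fs
fc=(F[0]+F[1])/2;bc=(B[0]+B[1])/2;w=bc-fc
print("screws",fs,bs,np.linalg.norm(v),np.degrees(np.arctan2(v[1],v[0])),(fs+bs)/2)
print("corners",fc,bc,np.linalg.norm(w),np.degrees(np.arctan2(w[1],w[0])),(fc+bc)/2)
T=f([[161,110],[314,110]],25,o1).mean(0);K=f([[158,522],[313,522]],41,o1).mean(0);u=K-T
print("wedge",T,K,(T+K)/2,np.hypot(u[0],u[1]),np.degrees(np.arctan2(u[1],u[0])))
G=f([[157,235],[318,235],[157,180],[320,180]],45,o2);print("guides",G.round(1),(G[0]+G[1])/2,np.linalg.norm(G[0]-G[1]))
ke=f([[95,252],[383,250]],60,o2);print("keeper front top",ke,np.linalg.norm(ke[0]-ke[1]),ke.mean(0))
O=(fs+bs+fc+bc)/4;y=np.radians(-4.55);R=np.array([[np.cos(y),np.sin(y)],[-np.sin(y),np.cos(y)]])
for n,p in(("wedge thin",T),("thick",K),("guide mid",(G[0]+G[1])/2),("guide2",(G[2]+G[3])/2),("keeper",ke.mean(0)),("fs",fs),("bs",bs)):print(n,R@(p-O)[:2])
E
```

```text
[ 534.80797915 -170.12466124  194.09241269] [0.03970899 0.99921117]
screws [ 484.93327031 -166.43885598   15.        ] [ 696.11824607 -183.88588922   15.        ] 211.90444297863314 -4.722761997196266 [ 590.52575819 -175.1623726    15.        ]
corners [ 473.35198147 -165.41229713   15.        ] [ 709.75697706 -184.95472921   15.        ] 237.2113584717566 -4.725614158777614 [ 591.55447927 -175.18351317   15.        ]
wedge [ 482.62164771 -166.78360455   25.        ] [ 579.77769155 -174.93573687   41.        ] [ 531.19966963 -170.85967071   33.        ] 97.49745697045068 -4.796317362421832
guides [[ 612.  -197.1   45. ]
 [ 615.2 -157.1   45. ]
 [ 597.2 -195.7   45. ]
 [ 600.4 -155.7   45. ]] [ 613.60611053 -177.10385463   45.        ] 40.199213174898794
keeper front top [[ 608.20884925 -210.89998592   60.        ]
 [ 613.13810359 -142.24257015   60.        ]] 68.83413607875647 [ 610.67347642 -176.57127803   60.        ]
wedge thin [-108.74230681   -0.23783404]
thick [-11.24575081  -0.65697909]
guide mid [22.64805213 -0.13468798]
guide2 [7.74584403 0.09160167]
keeper [19.68241147  0.16356714]
fs [-106.46531789    0.28920686]
bs [105.43816179  -0.34974037]
```

step_arm([
  [-0.232,0.995,0,0,0,0.95],
  [-0.232,0.995,0,0,0,0.95],
  [-0.232,0.995,0,0,0,0.95],
  [-0.232,0.995,0,0,0,0.95],
  [-0.232,0.995,0,0,0,0.95],
  [-0.232,0.995,0,0,0,0.95],
  [-0.232,0.995,0,0,0,0.95],
  [-0.232,0.995,0,0,0,0.95],
  [-0.232,0.995,0,0,0,0.95],
  [-0.232,0.995,0,0,0,0.95],
  [-0.232,0.995,0,0,0,0.95],
  [-0.232,0.995,0,0,0,0.95],
])

```text
clock: 11.75
position: [440.8, 229.0, 191.7]
ee_rot: [-0.653, 0.757, -0.0, -0.002]
contact_force: [-0.5, -0.7, -1.0]
gripper_width: 85.4
```

```bash
python3 - <<'E'
from h import *
from scipy.spatial.transform import Rotation as R
s=arm.read_state();x=R.from_quat(s["ee_rot"]).as_matrix()[:,0];print(s["position"],np.degrees(np.arctan2(x[1],x[0]))%360,s["joints"])
E
```

```text
[440.78964297 228.99413778 191.73121129] 261.5249361350591 [ 8.06410502e-01  1.80206907e-01 -3.17750300e-01 -4.22127623e-04
 -1.07728282e+00 -9.54132372e-01]
```

step_arm([
  [0,0,-0.28,0,0,0.715],
  [0,0,-0.28,0,0,0.715],
  [0,0,-0.28,0,0,0.715],
  [0,0,-0.28,0,0,0.715],
  [0,0,-0.28,0,0,0.715],
  [0,0,-0.28,0,0,0.715],
  [0,0,-0.28,0,0,0.715],
  [0,0,-0.28,0,0,0.715],
  [0,0,-0.28,0,0,0.715],
  [0,0,-0.28,0,0,0.715],
  [0,0,-0.28,0,0,0.715],
])

```text
clock: 12.67
position: [441.5, 226.9, 80.6]
ee_rot: [0.954, -0.3, -0.001, 0.001]
contact_force: [-0.7, -0.7, 0.2]
gripper_width: 85.4
```

```bash
python3 - <<'E'
from h import *
from scipy.spatial.transform import Rotation as R
s=arm.read_state();x=R.from_quat(s["ee_rot"]).as_matrix()[:,0];print(s["position"],np.degrees(np.arctan2(x[1],x[0]))%360)
d=arm.get_image("wrist");cv2.imwrite("pics/w15.png",cv2.resize(d["image"][:,:,::-1],(800,600)))
E
```

```text
[441.48162638 226.90962218  80.57077578] 325.1296743041569
```

View pics/w15.png

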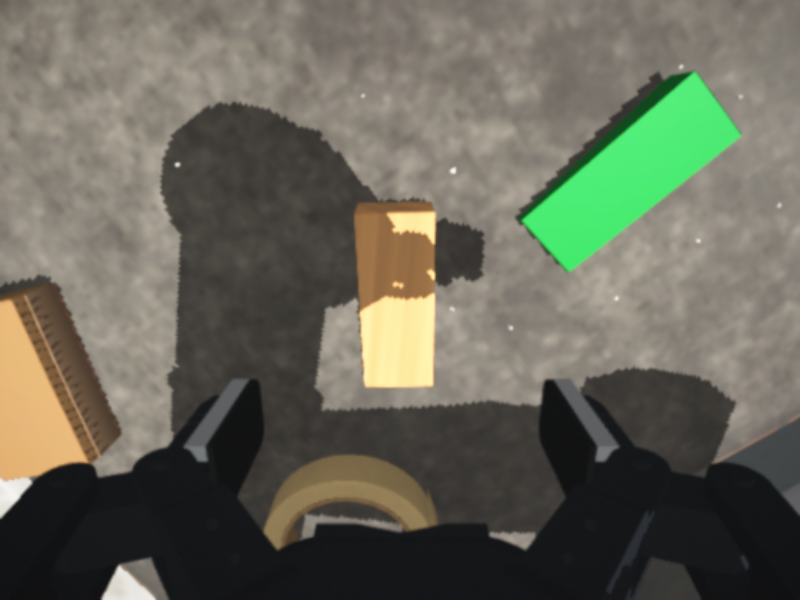

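```bash
python3 - <<'E'
from h import *
d=arm.get_image("wrist");s=arm.read_state();print(s["position"])
c=np.array([[366,387],[433,387],[357,211],[434,211]])*.7
P=np.r_[plane(d,c[:2],10),plane(d,c[2:],26)]
t=(P[0]+P[1])/2;k=(P[2]+P[3])/2;v=k-t
print("mid",((t+k)/2).round(1),"len",np.hypot(v[0],v[1]).round(1),"yaw",np.degrees(np.arctan2(v[1],v[0])).round(1),np.linalg.norm(P[0]-P[1]).round(1),np.linalg.norm(P[2]-P[3]).round(1))
E
```

```text
[441.84003787 227.20632012  81.13266732]
mid [440.8 227.6  18. ] len 99.1 yaw -33.8 37.3 35.8
```

step_arm([
  [-0.002,0.001,-0.08,0,0,0.011],
  [-0.002,0.001,-0.16,0,0,0.011],
  [-0.002,0.001,-0.22,0,0,0.011],
  [-0.002,0.001,-0.255,0,0,0.011],
  [-0.002,0.001,-0.255,0,0,0.011],
  [-0.002,0.001,-0.255,0,0,0.011],
], jaw=0.5)

```text
clock: 13.27
position: [441.2, 227.7, -20.6]
ee_rot: [0.957, -0.29, -0.0, 0.001]
contact_force: [-0.0, 0.3, -0.4]
gripper_width: 64.2
```

step_arm([
  [0,0,0,0,0,0],
  [0,0,0,0,0,0],
  [0,0,0,0,0,0],
  [0,0,0,0,0,0],
  [0,0,0,0,0,0],
  [0,0,0,0,0,0],
], jaw=-1)

```text
clock: 13.77
position: [442.4, 229.0, -18.4]
ee_rot: [0.957, -0.29, 0.001, -0.001]
contact_force: [-1.0, 0.6, 6.3]
gripper_width: 36.2
```

step_arm([
  [0,0,0.08,0,0,0],
  [0,0,0.18,0,0,0],
  [0,0,0.28,0,0,0],
  [0,0,0.34,0,0,0],
  [0,0,0.34,0,0,0],
  [0,0,0.34,0,0,0],
])

```text
clock: 14.27
position: [441.9, 228.7, 117.8]
ee_rot: [0.957, -0.29, 0.001, -0.002]
contact_force: [0.1, 0.4, -1.3]
gripper_width: 36.1
```

```bash
python3 - <<'E'
from h import *
from scipy.spatial.transform import Rotation as R
d=arm.get_image("wrist");s=arm.read_state();x=R.from_quat(s["ee_rot"]).as_matrix()[:,0];print(s["position"],np.degrees(np.arctan2(x[1],x[0]))%360,s["gripper_width"])
cv2.imwrite("pics/w16.png",cv2.resize(d["image"][:,:,::-1],(800,600)))
sc=arm.get_image("side");crop(sc,"pics/s6.png",200,190,340,295,5.7)
E
```

```text
[440.95253874 227.82957296 116.11079349] 326.2669697116624 36.36003615748051
```

View pics/s6.png

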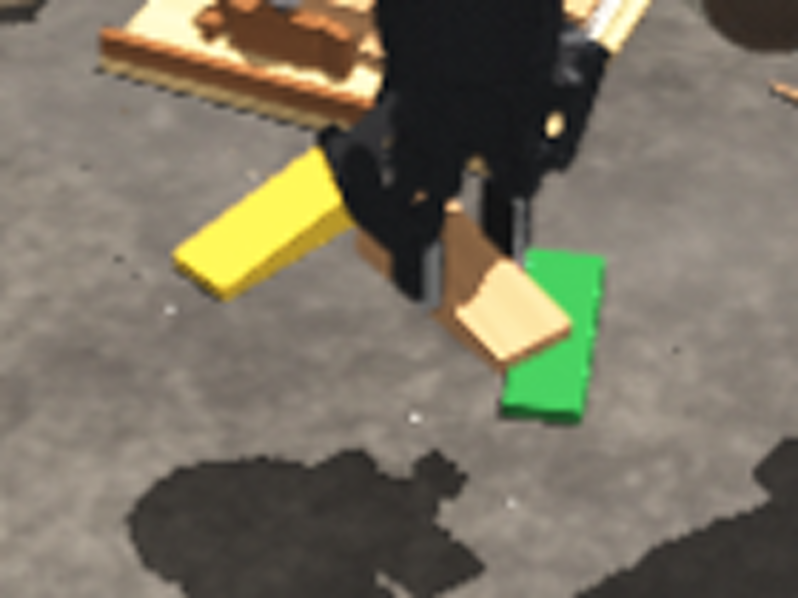

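View pics/w16.png

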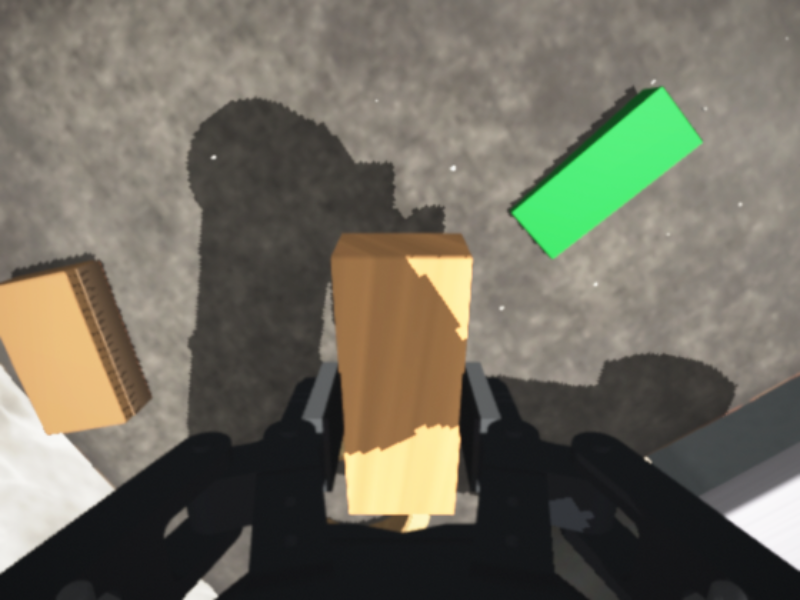

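step_arm([
  [0.256,-0.996,0,0,0,-0.95],
  [0.256,-0.996,0,0,0,-0.95],
  [0.256,-0.996,0,0,0,-0.95],
  [0.256,-0.996,0,0,0,-0.95],
  [0.256,-0.996,0,0,0,-0.95],
  [0.256,-0.996,0,0,0,-0.95],
  [0.256,-0.996,0,0,0,-0.95],
  [0.256,-0.996,0,0,0,-0.95],
  [0.256,-0.996,0,0,0,-0.95],
  [0.256,-0.996,0,0,0,-0.95],
  [0.256,-0.996,0,0,0,-0.95],
  [0.256,-0.996,0,0,0,-0.95],
])

```text
clock: 15.37
position: [542.5, -172.6, 113.0]
ee_rot: [-0.501, 0.865, 0.002, -0.002]
contact_force: [-0.7, -0.1, -0.4]
gripper_width: 36.3
```

step_arm([
  [0,0,0,0,0,-0.725],
  [0,0,0,0,0,-0.725],
  [0,0,0,0,0,-0.725],
  [0,0,0,0,0,-0.725],
  [0,0,0,0,0,-0.725],
  [0,0,0,0,0,-0.725],
  [0,0,0,0,0,-0.725],
  [0,0,0,0,0,-0.725],
  [0,0,0,0,0,-0.725],
  [0,0,0,0,0,-0.725],
  [0,0,0,0,0,-0.725],
])

```text
clock: 16.28
position: [542.9, -170.2, 114.2]
ee_rot: [0.038, 0.999, 0.0, -0.002]
contact_force: [-0.5, -0.1, -1.2]
gripper_width: 36.2
```

```bash
cat >> h.py <<'E'
def st():
    from scipy.spatial.transform import Rotation as R
    s=arm.read_state();m=R.from_quat(s["ee_rot"]).as_matrix()
    print("pos",s["position"].round(2),"toolx yaw",(np.degrees(np.arctan2(m[1,0],m[0,0]))%360).round(2),"toolz",m[:,2].round(3),"w",round(s["gripper_width"],1),"F",s["contact_force"].round(1),"t",s["clock"])
    return s
E
python3 - <<'E'
from h import *
st()
E
```

```text
pos [ 542.89 -170.22  114.15] toolx yaw 175.69 toolz [-0.004  0.    -1.   ] w 36.2 F [-0.5 -0.1 -1.2] t 16.2833
```

step_arm([
  [0.001,-0.0015,0,-0.008,-0.101,-0.004],
  [0.001,-0.0015,-0.05,-0.008,-0.101,-0.004],
  [0.001,-0.0015,-0.12,-0.008,-0.101,-0.004],
  [0.001,-0.0015,-0.18,-0.008,-0.101,-0.004],
  [0.001,-0.0015,-0.215,-0.008,-0.101,-0.004],
  [0.001,-0.0015,-0.22,-0.008,-0.101,-0.004],
  [0.001,-0.0015,-0.22,-0.008,-0.101,-0.004],
])

```text
clock: 16.87
position: [543.3, -170.9, 26.5]
ee_rot: [0.041, 0.996, -0.003, 0.078]
contact_force: [0.2, 0.3, 0.0]
gripper_width: 36.3
```

```bash
python3 - <<'E'
from h import *
st()
d=arm.get_image("side");crop(d,"pics/s7.png",200,110,340,215,5.7);st()
d=arm.get_image("scene");crop(d,"pics/ss7.png",220,150,360,255,5.7)
E
```

```text
pos [ 543.35 -170.94   26.53] toolx yaw 175.3 toolz [ 0.155 -0.013 -0.988] w 36.3 F [0.2 0.3 0. ] t 16.8667
pos [ 544.49 -171.     27.81] toolx yaw 175.3 toolz [ 0.157 -0.013 -0.987] w 36.2 F [ 0.6  0.1 -0.6] t 16.9167
```

View pics/s7.png

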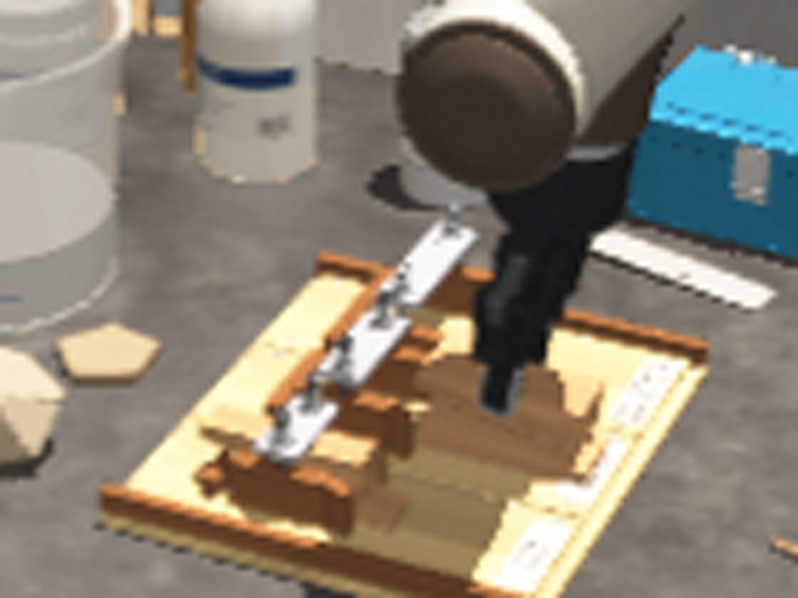

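View pics/ss7.png

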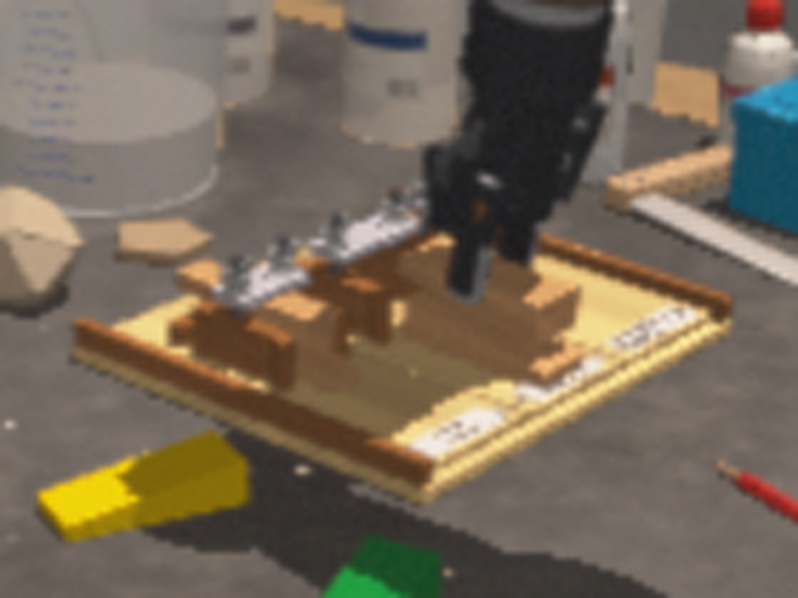

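step_arm([
  [0,0,-0.01,0,0,0],
  [0,0,-0.018,0,0,0],
  [0,0,-0.022,0,0,0],
  [0,0,-0.022,0,0,0],
])

```text
clock: 17.3
position: [544.1, -170.9, 19.0]
ee_rot: [0.042, 0.996, -0.003, 0.079]
contact_force: [0.3, -0.4, -1.0]
gripper_width: 36.3
```

step_arm([
  [0,0,-0.003,0,0,0],
  [0,0,-0.005,0,0,0],
  [0,0,-0.005,0,0,0],
])

```text
clock: 17.55
position: [544.2, -170.9, 17.1]
ee_rot: [0.042, 0.996, -0.003, 0.079]
contact_force: [-0.4, -0.3, -0.4]
gripper_width: 36.2
```

step_arm([
  [0,0,-0.003,0,0,0],
  [0,0,-0.003,0,0,0],
])

```text
clock: 17.72
position: [544.5, -170.9, 16.0]
ee_rot: [0.042, 0.996, -0.003, 0.08]
contact_force: [-0.1, -0.2, -0.1]
gripper_width: 35.9
```

step_arm([
  [0,0,-0.003,0,0,0],
  [0,0,-0.003,0,0,0],
  [0,0,-0.003,0,0,0],
])

```text
clock: 17.97
position: [544.5, -171.0, 15.9]
ee_rot: [0.042, 0.996, -0.003, 0.08]
contact_force: [-2.9, 0.8, 7.8]
gripper_width: 36.3
```

```bash
python3 - <<'E'
from h import *
st()
d=arm.get_image("scene");crop(d,"pics/ss8.png",220,150,360,255,5.7);st()
E
```

```text
pos [ 544.49 -170.95   15.89] toolx yaw 175.22 toolz [ 0.159 -0.013 -0.987] w 36.3 F [-2.9  0.8  7.8] t 17.9667
pos [ 544.52 -170.93   15.92] toolx yaw 175.22 toolz [ 0.159 -0.013 -0.987] w 35.8 F [-3.7  1.   7.4] t 18.0167
```

View pics/ss8.png

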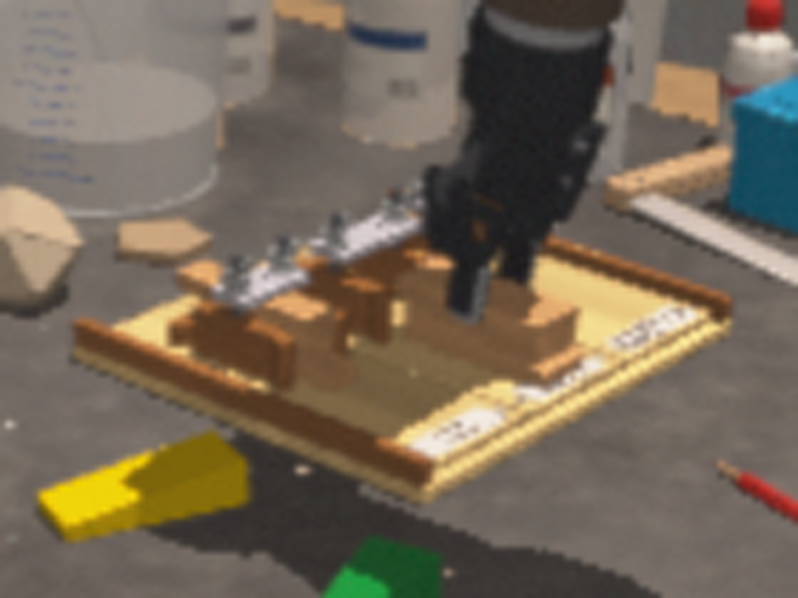

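step_arm([
  [0,0,0.003,0,0,0],
  [0,0,0.003,0,0,0],
  [0,0,0.003,0,0,0],
  [0,0,0.003,0,0,0],
  [0,0,0.003,0,0,0],
  [-0.01,0,0.07,0,0,0],
  [-0.01,0,0.14,0,0,0],
  [-0.01,0,0.21,0,0,0],
  [-0.01,0,0.28,0.008,0.1,0],
  [-0.01,0,0.35,0.008,0.1,0],
  [-0.01,0,0.4,0.008,0.1,0],
  [-0.01,0,0.4,0.008,0.1,0],
], jaw=1)

```text
clock: 19.02
position: [544.3, -171.6, 180.0]
ee_rot: [0.041, 0.999, -0.001, 0.006]
contact_force: [0.4, -0.5, -0.1]
gripper_width: 85.5
```

step_arm([
  [0,0,0,0,0,0],
  [0,0,0,0,0,0],
  [0,0,0,0,0,0],
])

```text
clock: 19.27
position: [539.0, -170.8, 173.1]
ee_rot: [0.042, 0.999, -0.0, -0.001]
contact_force: [-0.8, 0.1, -1.0]
gripper_width: 85.2
```

```bash
python3 - <<'E'
from h import *
st()
d=arm.get_image("wrist")
cv2.imwrite("pics/w17.png",cv2.resize(d["image"][100:310,215:375,::-1],None,fx=2.8,fy=2.8,interpolation=cv2.INTER_CUBIC))
d=arm.get_image("scene");crop(d,"pics/ss9.png",220,150,360,255,5.7);st()
E
```

```text
pos [ 539.02 -170.78  173.13] toolx yaw 175.19 toolz [-0.002 -0.    -1.   ] w 85.2 F [-0.8  0.1 -1. ] t 19.2667
pos [ 539.33 -170.86  173.35] toolx yaw 175.2 toolz [-0.001 -0.    -1.   ] w 84.9 F [0.  0.1 0.2] t 19.3667
```

View pics/ss9.png

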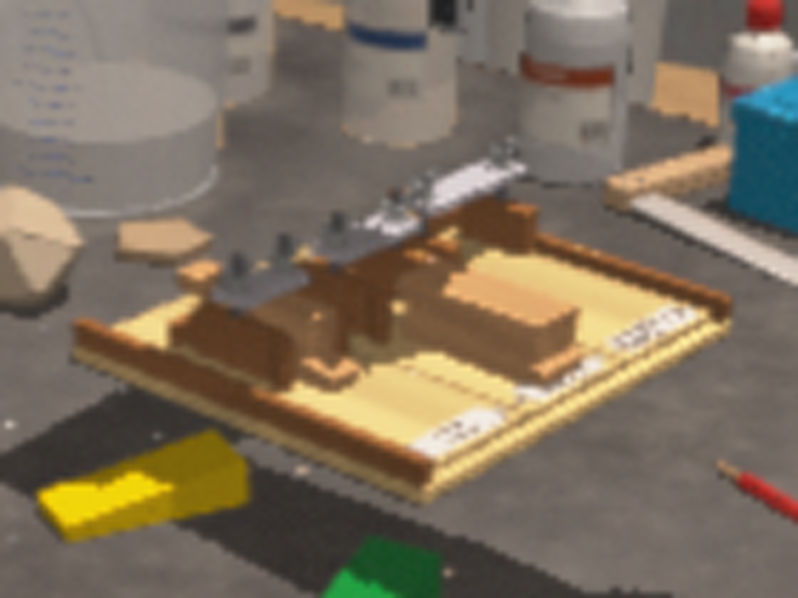

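View pics/w17.png

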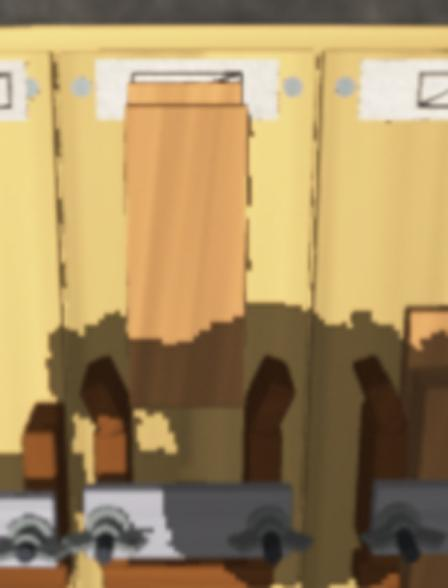

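```bash
python3 - <<'E'
from h import *
d=arm.get_image("wrist");st()
cv2.imwrite("pics/w17.png",cv2.resize(d["image"][100:310,215:375,::-1],None,fx=2.8,fy=2.8,interpolation=cv2.INTER_CUBIC))
f=lambda c,z:plane(d,np.array(c)/2.8+[215,100],z)
L=f([[129,82],[242,82]],25);U=f([[127,105],[247,105]],51);UB=f([[131,407],[243,407]],51)
S=f([[82,87],[293,87]],15)
C=f([[55,52],[321,52]],15)
y=np.radians(-4.7);R=np.array([[np.cos(y),np.sin(y)],[-np.sin(y),np.cos(y)]])
O=C.mean(0)[:2]+120*np.array([np.cos(y),np.sin(y)])
for n,p in(("L",L),("U",U),("UB",UB),("S",S),("C",C)):print(n,[(R@(q[:2]-O)).round(1) for q in p])
print(O)
E
```

```text
pos [ 539.54 -170.9   173.62] toolx yaw 175.2 toolz [-0.001 -0.    -1.   ] w 85.5 F [-0.1  0.1  0.3] t 19.4167
L [array([-110.6,  -19.6]), array([-110.6,   17.8])]
U [array([-105.5,  -18.8]), array([-105.4,   17.9])]
UB [array([ -5.4, -19.4]), array([-5.3, 18.3])]
S [array([-108.3,  -36.3]), array([-108.2,   35.9])]
C [array([-120.1,  -45.1]), array([-119.9,   45.1])]
[ 596.62678193 -175.82346799]
```

step_arm([
  [-0.208,0.0175,0,0,0,0],
  [-0.208,0.0175,0,0,0,0],
  [-0.208,0.0175,-0.1,0,0,0],
  [-0.208,0.0175,-0.2,0,0,0],
  [-0.208,0.0175,-0.3,0,0,0],
  [-0.208,0.0175,-0.38,0,0,0],
  [-0.208,0.0175,-0.41,0,0,0],
  [-0.208,0.0175,-0.428,0,0,0],
  [-0.208,0.0175,-0.428,0,0,0],
  [-0.208,0.0175,-0.428,0,0,0],
], jaw=-1)

```text
clock: 20.25
position: [457.7, -164.0, 3.9]
ee_rot: [0.042, 0.999, -0.0, 0.001]
contact_force: [-0.3, -0.2, -0.0]
gripper_width: 0.0
```

```bash
python3 - <<'E'
from h import *
st()
d=arm.get_image("scene");crop(d,"pics/ss10.png",220,150,360,255,5.7)
d=arm.get_image("side");crop(d,"pics/s10.png",200,110,340,215,5.7);st()
E
```

```text
pos [ 457.68 -164.02    3.85] toolx yaw 175.22 toolz [ 0.002 -0.001 -1.   ] w 0.0 F [-0.3 -0.2 -0. ] t 20.25
pos [ 458.32 -164.01    4.75] toolx yaw 175.22 toolz [ 0.004 -0.001 -1.   ] w -0.0 F [-0.1  0.5  0.5] t 20.35
```

View pics/ss10.png

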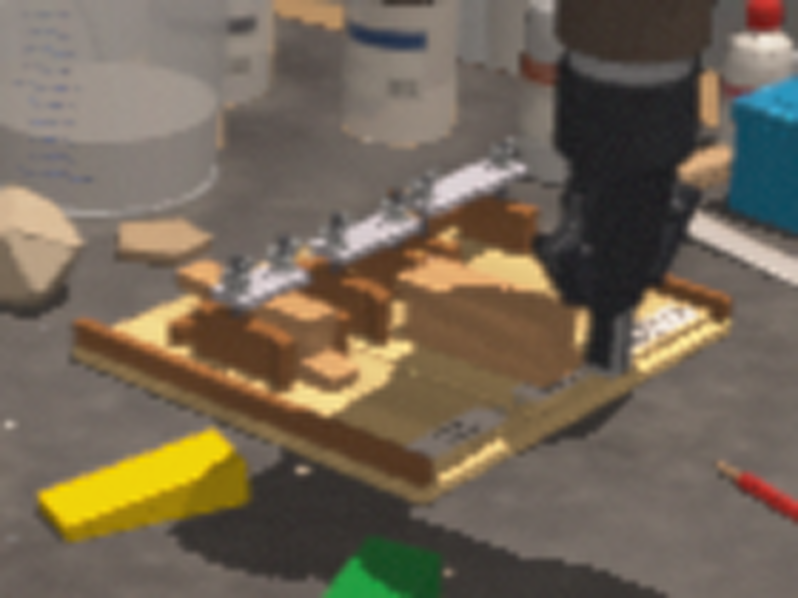

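View pics/s10.png

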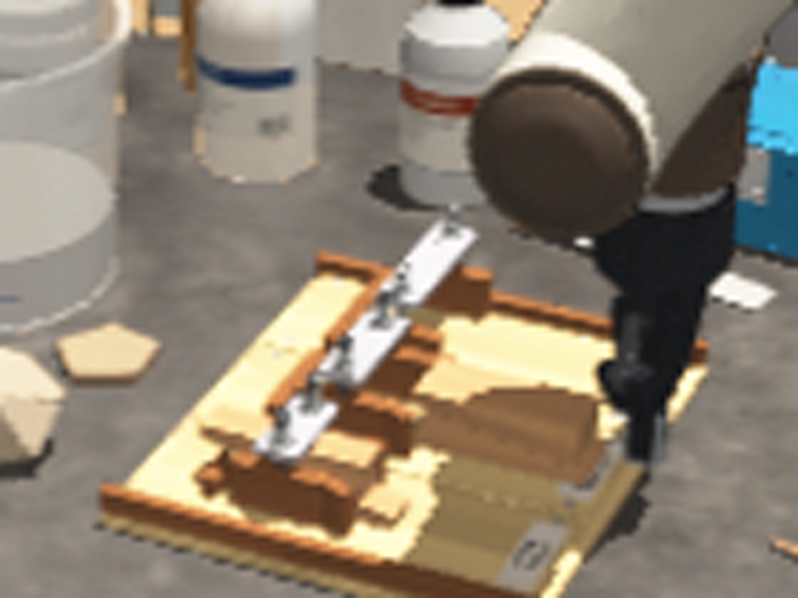

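step_arm([
  [0,0,-0.007,0,0,0],
  [0.015,-0.001,-0.007,0,0,0],
  [0.025,-0.002,-0.007,0,0,0],
  [0.035,-0.003,-0.007,0,0,0],
  [0.035,-0.003,-0.007,0,0,0],
])

```text
clock: 20.77
position: [472.7, -165.2, 1.1]
ee_rot: [0.042, 0.999, -0.0, 0.002]
contact_force: [0.4, 0.5, -0.6]
gripper_width: -0.0
```

```bash
python3 - <<'E'
from h import *
st()
d=arm.get_image("wrist");cv2.imwrite("pics/w20.png",cv2.resize(d["image"][:,:,::-1],(800,600)))
d=arm.get_image("scene");crop(d,"pics/ss11.png",280,180,350,232,11);st()
E
```

```text
pos [ 472.74 -165.23    1.11] toolx yaw 175.22 toolz [ 0.003 -0.001 -1.   ] w -0.0 F [ 0.4  0.5 -0.6] t 20.7667
pos [ 471.34 -165.12    0.74] toolx yaw 175.19 toolz [ 0.002 -0.    -1.   ] w -0.1 F [-0.7  0.4 -0.2] t 20.8667
```

View pics/w20.png

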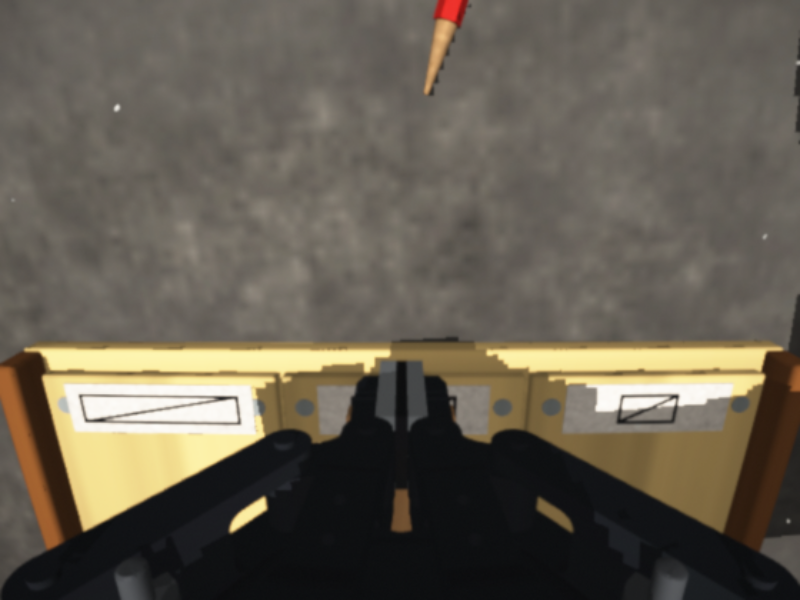

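View pics/ss11.png

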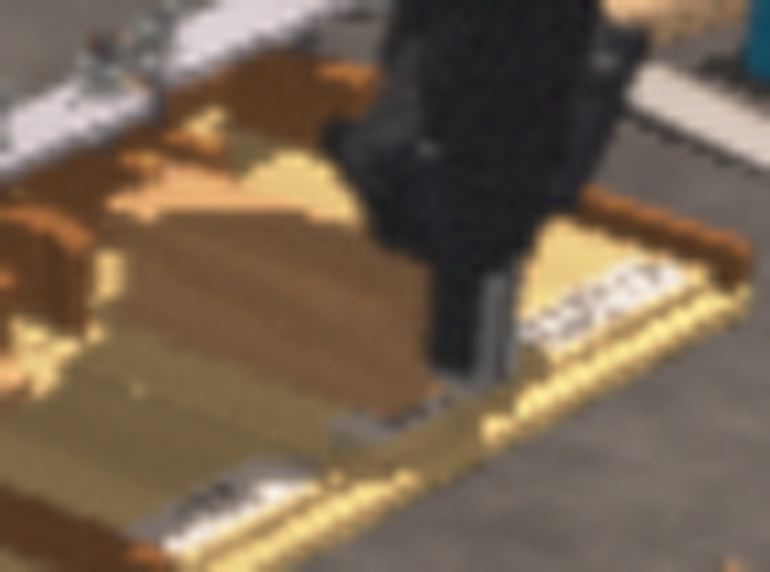

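step_arm([
  [0.01,-0.001,0.001,0,0,0],
  [0.02,-0.0015,0.001,0,0,0],
  [0.03,-0.0025,0.001,0,0,0],
  [0.04,-0.003,0.001,0,0,0],
  [0.05,-0.004,0.001,0,0,0],
  [0.05,-0.004,0.001,0,0,0],
])

```text
clock: 21.37
position: [492.5, -166.8, 1.2]
ee_rot: [0.042, 0.999, -0.0, 0.002]
contact_force: [1.1, 0.2, -0.5]
gripper_width: -0.1
```

```bash
python3 - <<'E'
from h import *
st()
d=arm.get_image("side");crop(d,"pics/s12.png",220,130,320,205,8)
d=arm.get_image("scene");crop(d,"pics/ss12.png",270,175,350,235,10);st()
E
```

```text
pos [ 492.47 -166.84    1.15] toolx yaw 175.22 toolz [ 0.003 -0.001 -1.   ] w -0.1 F [ 1.1  0.2 -0.5] t 21.3667
pos [ 491.99 -166.76    1.13] toolx yaw 175.21 toolz [ 0.003 -0.001 -1.   ] w -0.3 F [-0.4  0.3  0.2] t 21.4667
```

View pics/s12.png

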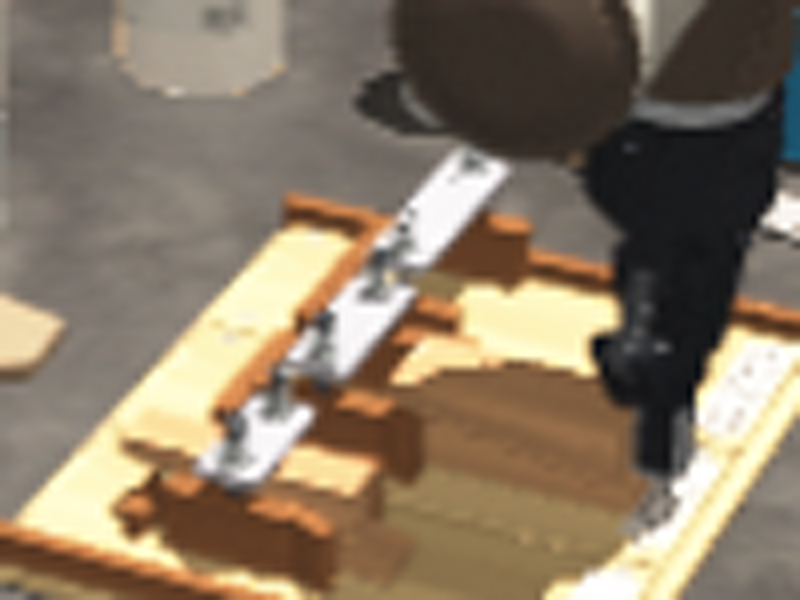

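View pics/ss12.png

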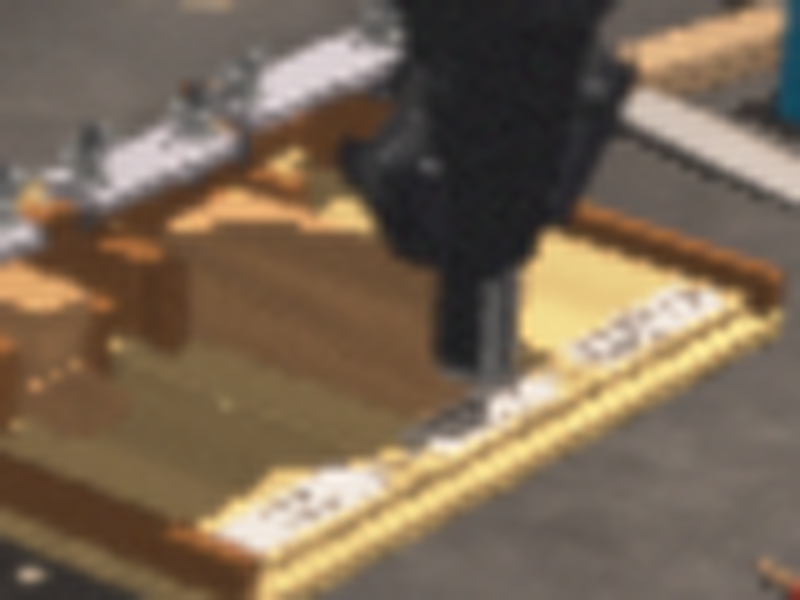

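step_arm([
  [0.012,-0.001,0,0,0,0],
  [0.025,-0.002,0,0,0,0],
  [0.038,-0.003,0,0,0,0],
  [0.05,-0.004,0,0,0,0],
  [0.062,-0.005,0,0,0,0],
  [0.075,-0.006,0,0,0,0],
  [0.088,-0.007,0,0,0,0],
  [0.1,-0.008,0,0,0,0],
  [0.1,-0.008,0,0,0,0],
])

```text
clock: 22.22
position: [533.2, -170.1, 1.2]
ee_rot: [0.042, 0.999, -0.0, 0.002]
contact_force: [0.4, -0.5, 0.5]
gripper_width: 0.1
```

```bash
python3 - <<'E'
from h import *
st()
d=arm.get_image("side");crop(d,"pics/s13.png",220,130,320,205,8)
d=arm.get_image("scene");crop(d,"pics/ss13.png",270,175,350,235,10);st()
E
```

```text
pos [ 533.2  -170.05    1.21] toolx yaw 175.23 toolz [ 0.004 -0.001 -1.   ] w 0.1 F [ 0.4 -0.5  0.5] t 22.2167
pos [ 532.15 -169.91    1.12] toolx yaw 175.21 toolz [ 0.003 -0.001 -1.   ] w -0.2 F [ 0.2  1.3 -0.1] t 22.3167
```

View pics/s13.png

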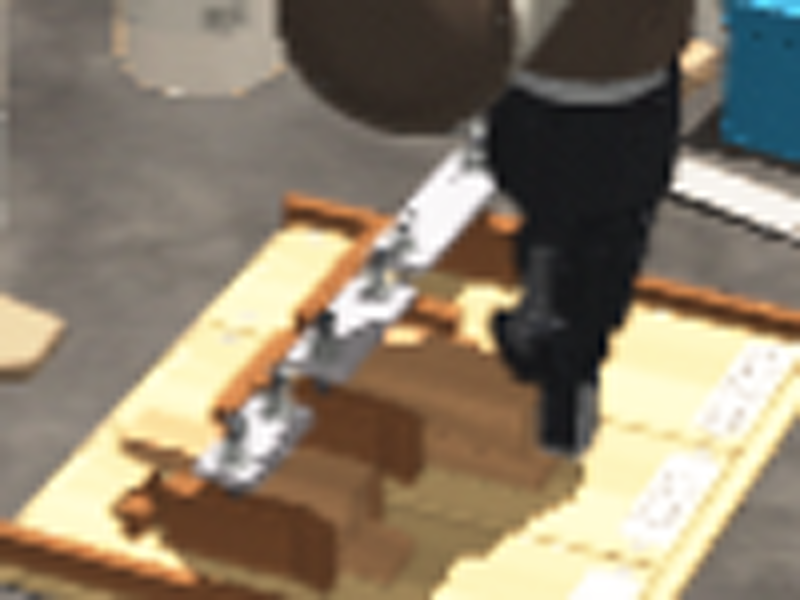

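View pics/ss13.png

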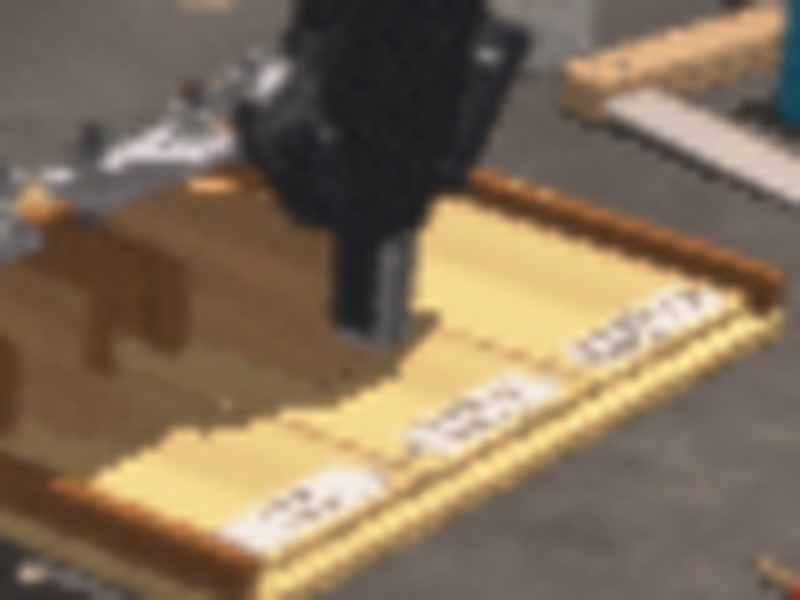

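step_arm([
  [-0.03,0.003,0,0,0,0],
  [-0.05,0.004,0.03,0,0,0],
  [-0.05,0.004,0.12,0,0,0],
  [-0.05,0.004,0.22,0,0,0],
  [-0.05,0.004,0.3,0,0,0],
  [-0.05,0.004,0.36,0,0,0],
  [-0.05,0.004,0.36,0,0,0],
  [-0.05,0.004,0.36,0,0,0],
])

```text
clock: 22.98
position: [512.2, -168.2, 146.9]
ee_rot: [0.042, 0.999, -0.0, 0.003]
contact_force: [0.2, 0.6, 0.1]
gripper_width: -0.1
```

```bash
python3 - <<'E'
from h import *
st()
d=arm.get_image("wrist");st()
cv2.imwrite("pics/w21.png",cv2.resize(d["image"][150:360,200:360,::-1],None,fx=2.8,fy=2.8,interpolation=cv2.INTER_CUBIC))
d=arm.get_image("scene");crop(d,"pics/ss14.png",270,175,350,235,10)
E
```

```text
pos [ 512.22 -168.23  146.94] toolx yaw 175.2 toolz [ 0.007 -0.    -1.   ] w -0.1 F [0.2 0.6 0.1] t 22.9833
pos [ 511.04 -168.13  145.29] toolx yaw 175.18 toolz [ 0.003 -0.    -1.   ] w -0.2 F [-0.8 -0.1 -0.3] t 23.0333
```

View pics/w21.png

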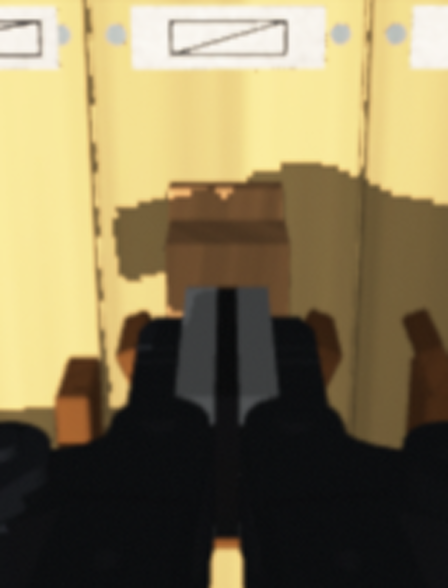

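View pics/ss14.png

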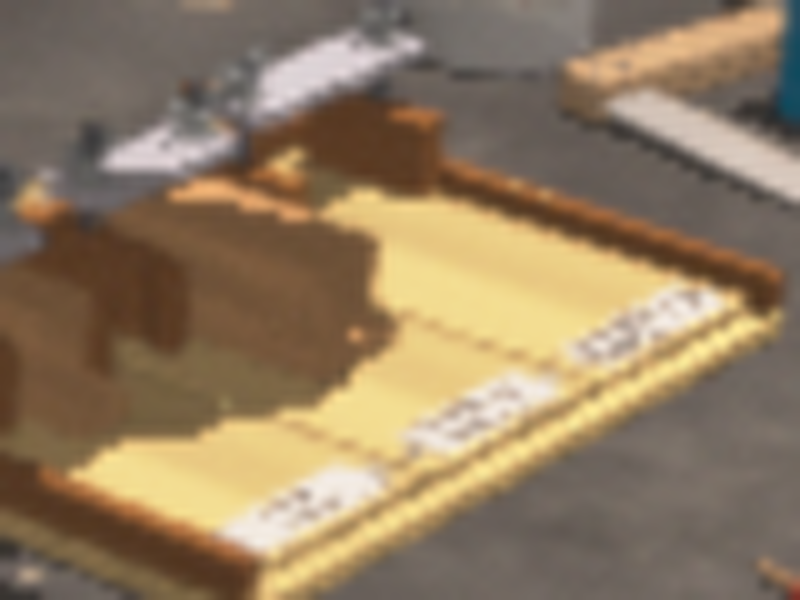

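```bash
python3 - <<'E'
from h import *
d=arm.get_image("wrist");st()
cv2.imwrite("pics/w22.png",cv2.resize(d["image"][190:270,220:320,::-1],None,fx=8,fy=8,interpolation=cv2.INTER_CUBIC))
E
```

```text
pos [ 510.21 -168.15  143.82] toolx yaw 175.19 toolz [-0.001 -0.    -1.   ] w -0.1 F [0.4 0.  0.1] t 23.1333
```

View pics/w22.png

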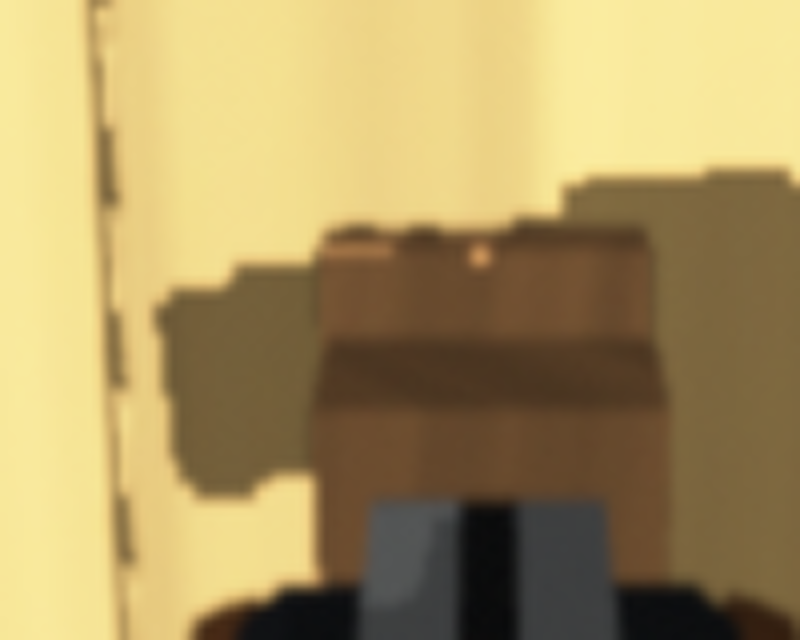

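```bash
python3 - <<'E'
from h import *
d=arm.get_image("wrist");st()
f=lambda c,z:plane(d,np.array(c)/8+[220,190],z)
y=np.radians(-4.7);R=np.array([[np.cos(y),np.sin(y)],[-np.sin(y),np.cos(y)]])
O=np.array([596,-175.3])
for n,p in(("L",f([[322,242],[648,242]],25)),("Ubot",f([[328,345],[660,345]],27)),("U",f([[312,405],[668,405]],51))):print(n,[(R@(q[:2]-O)).round(1) for q in p])
g=lambda c,z:plane(d,np.array(c)/2.8+[200,150],z)
print("screws",[(R@(q[:2]-O)).round(1) for q in g([[116,34],[340,34]],15)])
E
```

```text
pos [ 510.19 -168.21  143.65] toolx yaw 175.19 toolz [-0.001 -0.    -1.   ] w 0.2 F [-0.2 -0.6  0.7] t 23.1833
L [array([-60.2, -20.2]), array([-60.2,  16.8])]
Ubot [array([-48.5, -19.7]), array([-48.4,  18.3])]
U [array([-51.1, -20. ]), array([-51. ,  17.6])]
screws [array([-111.7,  -36.7]), array([-111.6,   34.9])]
```

step_arm([
  [-0.015,0.001,-0.1,0,0,0],
  [-0.015,0.001,-0.2,0,0,0],
  [-0.015,0.001,-0.3,0,0,0],
  [-0.015,0.001,-0.35,0,0,0],
  [-0.015,0.001,-0.358,0,0,0],
  [-0.015,0.001,-0.358,0,0,0],
  [-0.015,0.001,-0.358,0,0,0],
])

```text
clock: 23.77
position: [506.0, -168.1, 2.5]
ee_rot: [0.042, 0.999, -0.0, 0.001]
contact_force: [1.2, -0.0, 0.5]
gripper_width: 0.0
```

step_arm([
  [0,0,-0.004,0,0,0],
  [0,0,-0.006,0,0,0],
  [0,0,-0.006,0,0,0],
])

```text
clock: 24.02
position: [505.9, -167.9, 0.7]
ee_rot: [0.042, 0.999, -0.0, 0.002]
contact_force: [0.5, -0.4, 0.8]
gripper_width: 0.1
```

step_arm([
  [0,0,-0.003,0,0,0],
  [0,0,-0.006,0,0,0],
  [0,0,-0.006,0,0,0],
])

```text
clock: 24.27
position: [505.0, -167.9, -2.8]
ee_rot: [0.042, 0.999, -0.0, 0.001]
contact_force: [-0.0, 0.2, 0.1]
gripper_width: 0.4
```

step_arm([
  [0,0,-0.003,0,0,0],
  [0,0,-0.006,0,0,0],
  [0,0,-0.006,0,0,0],
])

```text
clock: 24.52
position: [504.9, -167.9, -5.6]
ee_rot: [0.042, 0.999, -0.0, 0.0]
contact_force: [-0.0, 0.2, -0.1]
gripper_width: -0.4
```

step_arm([
  [0,0,-0.003,0,0,0],
  [0,0,-0.005,0,0,0],
  [0,0,-0.005,0,0,0],
])

```text
clock: 24.77
position: [504.9, -167.9, -7.5]
ee_rot: [0.042, 0.999, -0.0, 0.001]
contact_force: [0.9, -0.1, -0.5]
gripper_width: 0.1
```

step_arm([
  [0,0,-0.003,0,0,0],
  [0,0,-0.005,0,0,0],
  [0,0,-0.005,0,0,0],
])

```text
clock: 25.02
position: [504.9, -167.9, -9.5]
ee_rot: [0.042, 0.999, -0.0, 0.001]
contact_force: [0.4, -0.6, 0.1]
gripper_width: 0.1
```

step_arm([
  [0,0,-0.003,0,0,0],
  [0,0,-0.005,0,0,0],
  [0,0,-0.005,0,0,0],
])

```text
clock: 25.27
position: [505.3, -167.9, -10.3]
ee_rot: [0.042, 0.999, -0.0, 0.001]
contact_force: [-3.4, 1.2, 6.0]
gripper_width: -0.0
```

```bash
python3 - <<'E'
from h import *
st()
d=arm.get_image("scene");crop(d,"pics/ss15.png",270,175,350,235,10)
E
```

```text
pos [ 505.26 -167.94  -10.29] toolx yaw 175.23 toolz [ 0.002 -0.001 -1.   ] w -0.0 F [-3.4  1.2  6. ] t 25.2667
```

View pics/ss15.png

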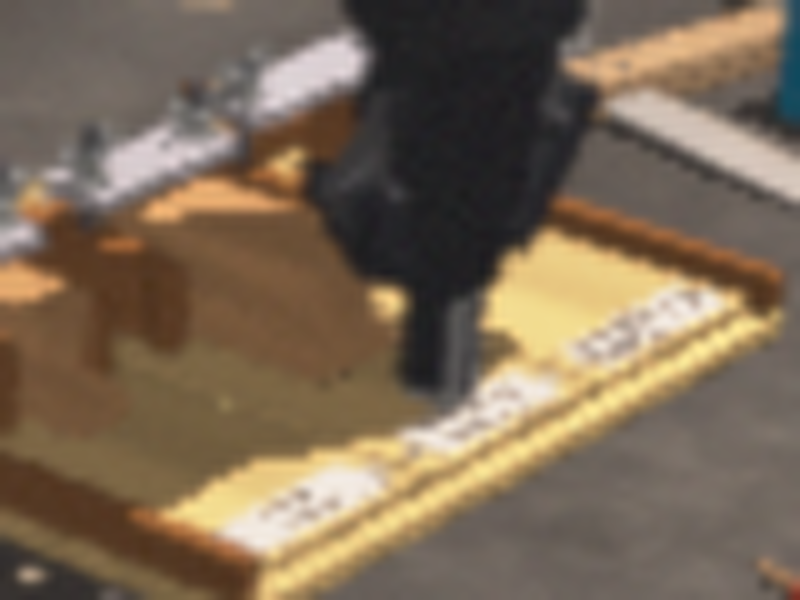

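step_arm([
  [0,0,0.06,0,0,0],
  [0,0,0.16,0,0,0],
  [0,0,0.25,0,0,0],
  [0.06,-0.005,0.25,0,0,0],
  [0.1305,-0.0105,0.25,0,0,0],
  [0.1305,-0.0105,0.25,0,0,0],
  [0.1305,-0.0105,0.17,0,0,0],
  [0.1305,-0.0105,0.1,0,0,0],
  [0.1305,-0.0105,0.064,0,0,0],
  [0.1305,-0.0105,0.064,0,0,0],
  [0.1305,-0.0105,0.064,0,0,0],
], jaw=1)

```text
clock: 26.23
position: [556.7, -172.2, 13.6]
ee_rot: [0.042, 0.999, -0.0, -0.0]
contact_force: [0.6, 0.2, -0.3]
gripper_width: 85.6
```

```bash
python3 - <<'E'
from h import *
st()
d=arm.get_image("scene");crop(d,"pics/ss16.png",270,175,350,235,10)
d=arm.get_image("wrist");cv2.imwrite("pics/w23.png",cv2.resize(d["image"][:,:,::-1],(800,600)))
E
```

```text
pos [ 556.67 -172.19   13.59] toolx yaw 175.22 toolz [-0.001 -0.001 -1.   ] w 85.6 F [ 0.6  0.2 -0.3] t 26.2333
```

View pics/ss16.png

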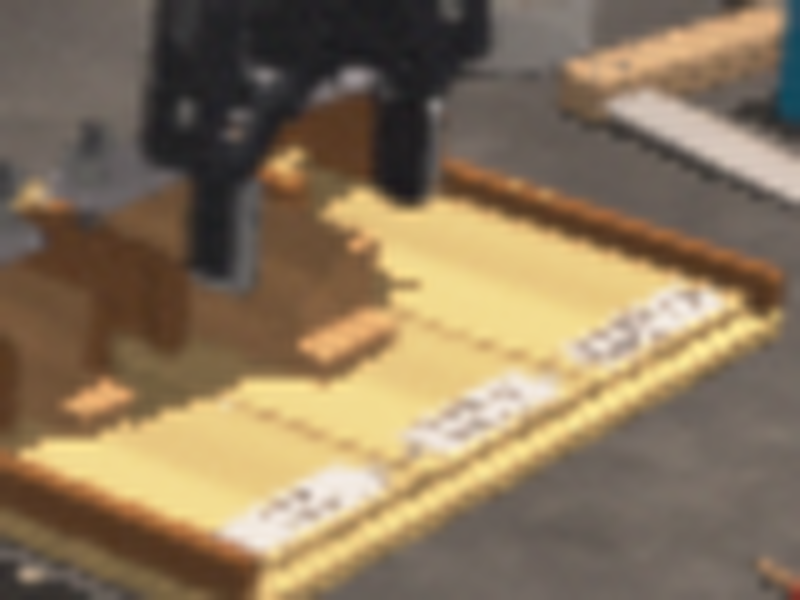

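View pics/w23.png

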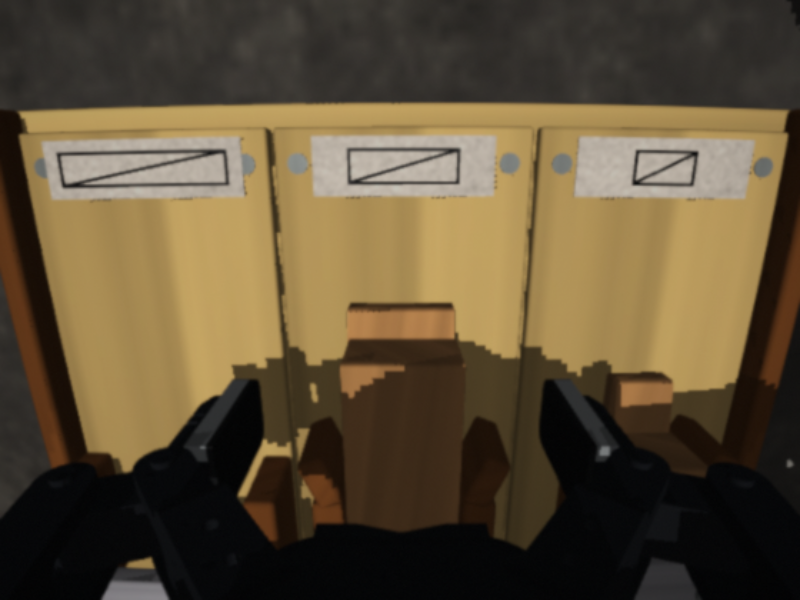

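```bash
cat > m.py <<'E'
from h import *
d=arm.get_image("wrist")
def mm(L,U,scr,guides=None):
    f=lambda c,z:plane(d,np.array(c)*.7,z)
    y=np.radians(-4.7);R=np.array([[np.cos(y),np.sin(y)],[-np.sin(y),np.cos(y)]]);O=np.array([596,-175.3])
    S=np.array([(R@(q[:2]-O)) for q in f(scr,15)]).mean(0)
    o={}
    for n,p in(("L",f(L,25)),("U",f(U,51))):
        q=np.array([(R@(a[:2]-O)) for a in p]).mean(0)-S+[-107.5,0];o[n]=q;print(n,q.round(1))
    print("recess",(o["U"]-o["L"]).round(1))
E
python3 - <<'E'
from m import *
st();mm([[347,310],[455,310]],[[342,362],[462,362]],[[298,164],[510,163]])
E
```

```text
pos [ 558.49 -172.23   15.83] toolx yaw 175.22 toolz [ 0.004 -0.001 -1.   ] w 85.3 F [-0.6  0.2  0.3] t 26.3833
L [-57.9  -1.1]
U [-50.1  -0.8]
recess [7.8 0.3]
```

step_arm([
  [0,0,0,0,0,0],
  [0,0,0,0,0,0],
  [0,0,0,0,0,0],
  [0,0,0,0,0,0],
  [0,0,0,0,0,0],
  [0,0,0,0,0,0],
], jaw=-1)

```text
clock: 26.88
position: [558.0, -172.2, 15.3]
ee_rot: [0.042, 0.999, -0.0, 0.002]
contact_force: [-1.3, 1.0, 4.4]
gripper_width: 36.4
```

step_arm([
  [-0.004,0,0,0,0,0],
  [-0.008,0.001,0,0,0,0],
  [-0.012,0.001,0,0,0,0],
  [-0.012,0.001,0,0,0,0],
])

```text
clock: 27.22
position: [552.4, -171.7, 14.4]
ee_rot: [0.042, 0.999, -0.0, 0.001]
contact_force: [0.8, 1.0, 3.0]
gripper_width: 36.3
```

```bash
python3 - <<'E'
from h import *
st()
d=arm.get_image("wrist");cv2.imwrite("pics/w24.png",cv2.resize(d["image"][:,:,::-1],(800,600)))
E
```

```text
pos [ 552.39 -171.7    14.4 ] toolx yaw 175.2 toolz [ 0.002 -0.    -1.   ] w 36.3 F [0.8 1.  3. ] t 27.2167
```

View pics/w24.png

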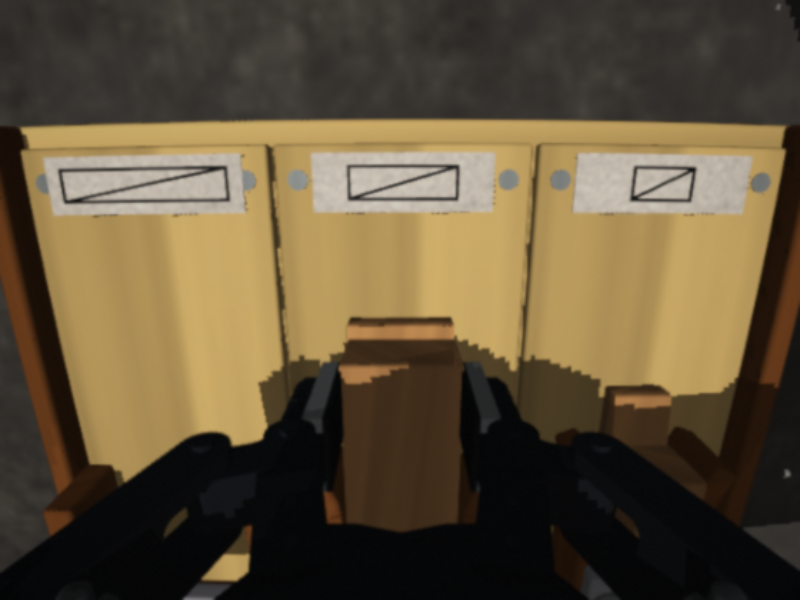

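```bash
python3 - <<'E'
from m import *
st();mm([[348,324],[453,324]],[[341,362],[462,362]],[[298,180],[509,180]])
E
```

```text
pos [ 552.4  -171.7    14.38] toolx yaw 175.2 toolz [ 0.001 -0.    -1.   ] w 36.2 F [-0.5 -0.   2.9] t 27.3167
L [-58.5  -1.1]
U [-56.   -0.8]
recess [2.5 0.3]
```

step_arm([
  [0,0,0,0,0,0],
  [0,0,0,0,0,0],
  [0,0,0,0,0,0],
  [0,0,0,0,0,0],
  [0,0,0.08,0,0,0],
  [0,0,0.16,0,0,0],
  [0,0,0.2,0,0,0],
  [-0.06,0.005,0.2,0,0,0],
  [-0.091,0.0075,0.2,0,0,0],
], jaw=1)

```text
clock: 28.07
position: [515.1, -168.5, 95.3]
ee_rot: [0.042, 0.999, 0.0, 0.001]
contact_force: [-1.2, 1.0, -0.8]
gripper_width: 85.4
```

step_arm([
  [0,0,0,0,0,0],
  [0,0,0,0,0,0],
  [0,0,0,0,0,0],
  [0,0,-0.05,0,0,0],
  [0,0,-0.12,0,0,0],
  [0,0,-0.19,0,0,0],
  [0,0,-0.235,0,0,0],
  [0,0,-0.25,0,0,0],
  [0,0,-0.25,0,0,0],
  [0,0,-0.25,0,0,0],
], jaw=-1)

```text
clock: 28.9
position: [517.1, -168.9, -5.5]
ee_rot: [0.042, 0.999, -0.0, 0.001]
contact_force: [0.6, -0.8, 0.3]
gripper_width: 0.1
```

```bash
python3 - <<'E'
from h import *
st()
d=arm.get_image("scene");crop(d,"pics/ss17.png",270,175,350,235,10)
d=arm.get_image("side");crop(d,"pics/s17.png",220,130,320,205,8);st()
E
```

```text
pos [ 517.11 -168.87   -5.47] toolx yaw 175.23 toolz [ 0.002 -0.001 -1.   ] w 0.1 F [ 0.6 -0.8  0.3] t 28.9
pos [ 517.59 -168.83   -4.4 ] toolx yaw 175.23 toolz [ 0.004 -0.001 -1.   ] w -0.1 F [ 0.1 -0.4  0.4] t 29.0
```

View pics/ss17.png

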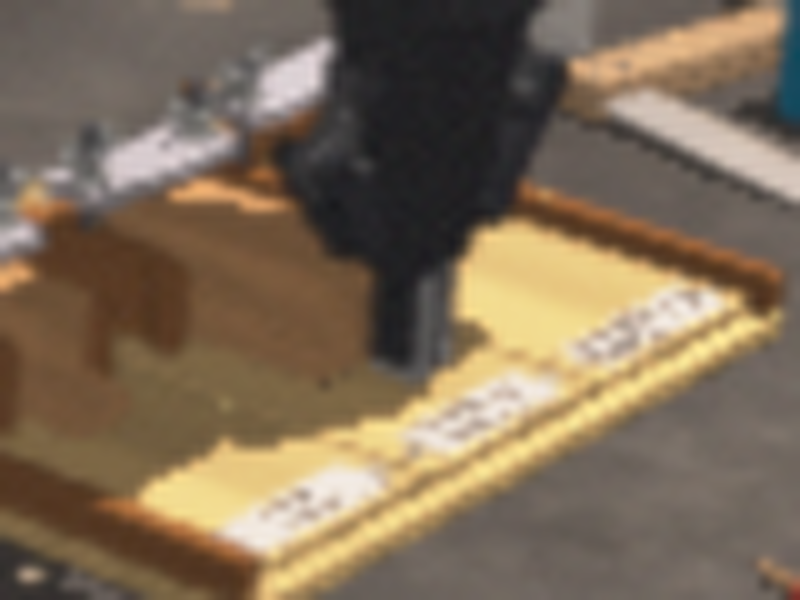

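View pics/s17.png

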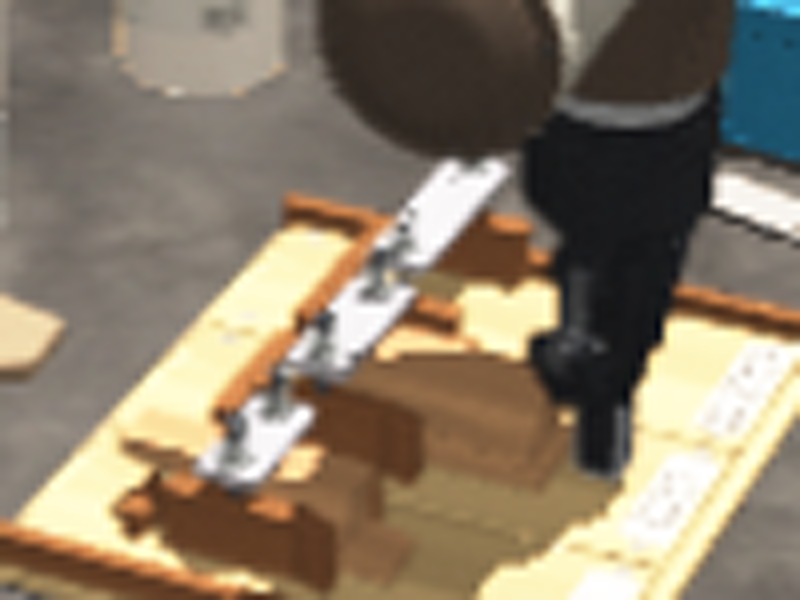

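step_arm([
  [0.01,-0.001,-0.003,0,0,0],
  [0.018,-0.0015,-0.003,0,0,0],
  [0.026,-0.002,-0.003,0,0,0],
  [0.033,-0.0025,-0.003,0,0,0],
  [0.04,-0.003,-0.003,0,0,0],
  [0.047,-0.004,-0.003,0,0,0],
  [0.054,-0.0045,-0.003,0,0,0],
  [0.061,-0.005,-0.003,0,0,0],
  [0.068,-0.0055,-0.003,0,0,0],
  [0.068,-0.0055,-0.003,0,0,0],
])

```text
clock: 29.83
position: [544.4, -171.0, -6.9]
ee_rot: [0.042, 0.999, -0.0, 0.001]
contact_force: [-0.5, -0.9, 0.8]
gripper_width: 0.1
```

```bash
python3 - <<'E'
from h import *
st()
d=arm.get_image("scene");crop(d,"pics/ss18.png",270,175,350,235,10)
d=arm.get_image("side");crop(d,"pics/s18.png",220,130,320,205,8);st()
E
```

```text
pos [ 544.37 -170.98   -6.88] toolx yaw 175.21 toolz [ 0.003 -0.001 -1.   ] w 0.1 F [-0.5 -0.9  0.8] t 29.8333
pos [ 544.3  -170.94   -6.88] toolx yaw 175.21 toolz [ 0.003 -0.001 -1.   ] w -0.1 F [-0.2 -0.1 -0.3] t 29.9333
```

View pics/s18.png

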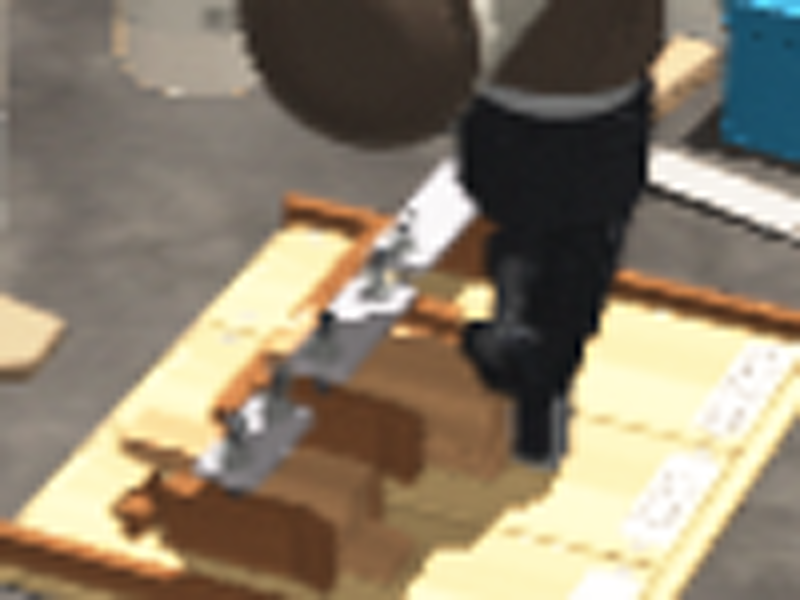

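step_arm([
  [0.005,0,0,0,0,0],
  [0.01,-0.001,0,0,0,0],
  [0.015,-0.001,0,0,0,0],
  [0.02,-0.0015,0,0,0,0],
  [0.02,-0.0015,0,0,0,0],
])

```text
clock: 30.35
position: [552.2, -171.6, -6.9]
ee_rot: [0.042, 0.999, -0.0, 0.001]
contact_force: [0.2, 0.2, 0.6]
gripper_width: -0.1
```

step_arm([
  [0.003,0,0,0,0,0],
  [0.005,-0.0005,0,0,0,0],
  [0.005,-0.0005,0,0,0,0],
])

```text
clock: 30.6
position: [553.4, -171.7, -6.9]
ee_rot: [0.042, 0.999, -0.0, 0.001]
contact_force: [0.0, 0.8, 1.3]
gripper_width: -0.0
```

step_arm([
  [0.003,0,0,0,0,0],
  [0.005,-0.0005,0,0,0,0],
  [0.005,-0.0005,0,0,0,0],
])

```text
clock: 30.85
position: [553.7, -171.8, -7.0]
ee_rot: [0.042, 0.999, -0.0, -0.001]
contact_force: [-5.2, 2.2, 3.7]
gripper_width: 0.2
```

step_arm([
  [0.003,0,0,0,0,0],
  [0.003,0,0,0,0,0],
  [0.003,0,0,0,0,0],
])

```text
clock: 31.1
position: [553.8, -171.8, -7.0]
ee_rot: [0.042, 0.999, -0.0, -0.002]
contact_force: [-6.9, 1.1, 5.6]
gripper_width: -0.2
```

```bash
python3 - <<'E'
from h import *
st()
d=arm.get_image("scene");crop(d,"pics/ss19.png",250,170,330,230,10)
d=arm.get_image("side");crop(d,"pics/s19.png",220,130,320,205,8);st()
E
```

```text
pos [ 553.75 -171.77   -7.04] toolx yaw 175.16 toolz [-0.004  0.    -1.   ] w -0.2 F [-6.9  1.1  5.6] t 31.1
pos [ 553.75 -171.77   -7.06] toolx yaw 175.16 toolz [-0.004  0.    -1.   ] w -0.1 F [-6.8  1.8  5.3] t 31.2
```

View pics/s19.png

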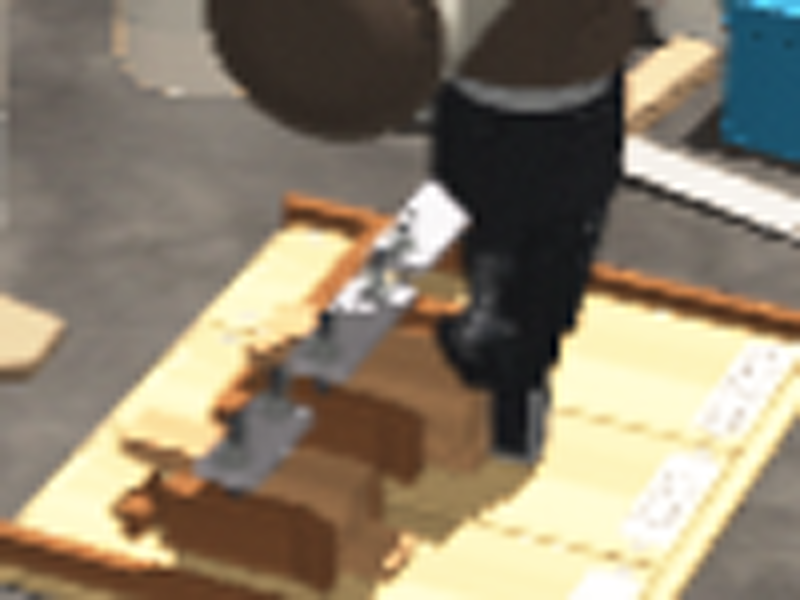

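View pics/ss19.png

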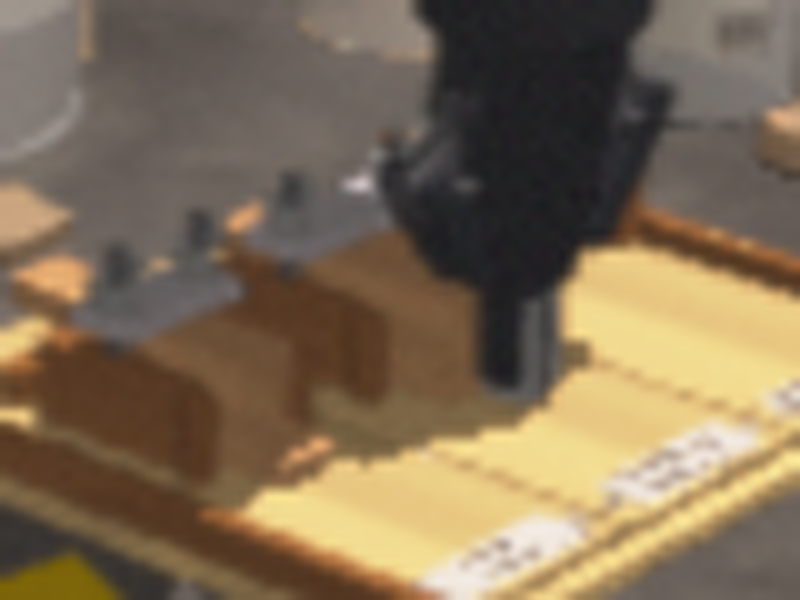

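step_arm([
  [-0.03,0.0025,0,0,0,0],
  [-0.06,0.005,0.02,0,0,0],
  [-0.1,0.008,0.1,0,0,0],
  [-0.16,0.013,0.18,0,0,0],
  [-0.16,0.013,0.2,0,0,0],
  [-0.16,0.013,0.2,0,0,0],
  [-0.16,0.013,0.2,0,0,0],
])

```text
clock: 31.78
position: [493.9, -166.7, 73.7]
ee_rot: [0.042, 0.999, -0.0, 0.003]
contact_force: [-0.5, -0.1, -0.5]
gripper_width: 0.0
```

step_arm([
  [0.05,-0.004,0.1,0,0,0],
  [0.1,-0.008,0.2,0,0,0],
  [0.1,-0.008,0.25,0,0,0],
  [0.1,-0.008,0.25,0,0,0],
  [0.1,-0.008,0.25,0,0,0],
], jaw=1)

```text
clock: 32.2
position: [534.0, -169.8, 172.7]
ee_rot: [0.042, 0.999, 0.0, 0.001]
contact_force: [-0.3, 0.1, -0.3]
gripper_width: 60.3
```

```bash
python3 - <<'E'
from h import *
st()
d=arm.get_image("wrist")
cv2.imwrite("pics/w25.png",cv2.resize(d["image"][100:310,185:375,::-1],None,fx=2.8,fy=2.8,interpolation=cv2.INTER_CUBIC))
d=arm.get_image("side");crop(d,"pics/s20.png",220,130,320,205,8);st()
E
```

```text
pos [ 533.95 -169.77  172.65] toolx yaw 175.19 toolz [ 0.003 -0.    -1.   ] w 60.3 F [-0.3  0.1 -0.3] t 32.2
pos [ 531.64 -169.64  170.57] toolx yaw 175.17 toolz [-0.003  0.    -1.   ] w 74.3 F [-0.2  0.4  0.6] t 32.3
```

View pics/w25.png

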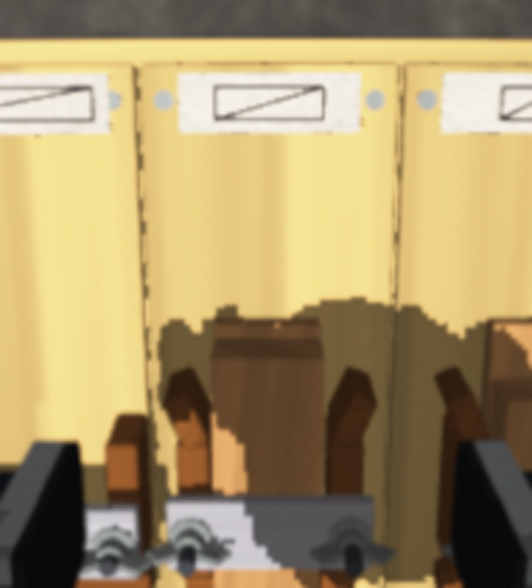

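View pics/s20.png

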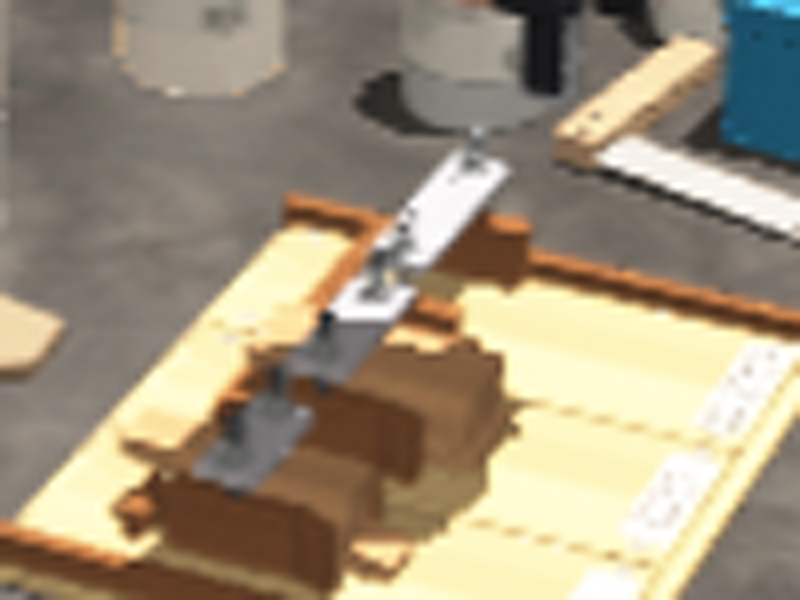

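```bash
python3 - <<'E'
from h import *
d=arm.get_image("wrist");st()
cv2.imwrite("pics/w26.png",cv2.resize(d["image"][205:305,235:335,::-1],None,fx=6,fy=6,interpolation=cv2.INTER_CUBIC))
cv2.imwrite("pics/w27.png",cv2.resize(d["image"][115:165,225:335,::-1],None,fx=6,fy=6,interpolation=cv2.INTER_CUBIC))
E
```

```text
pos [ 531.38 -169.7   170.5 ] toolx yaw 175.18 toolz [-0.003  0.    -1.   ] w 80.9 F [ 0.6  0.4 -0.1] t 32.35
```

View pics/w26.png

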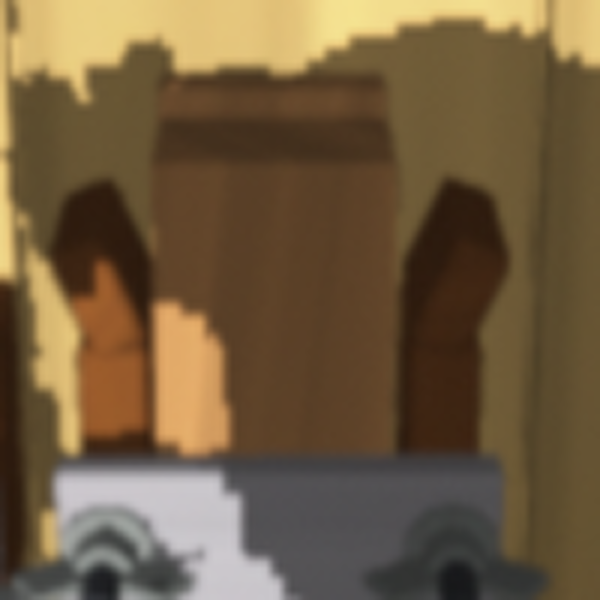

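View pics/w27.png

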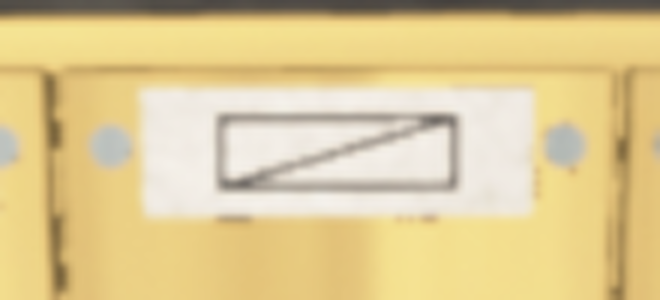

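```bash
python3 - <<'E'
from h import *
d=arm.get_image("wrist");st()
f=lambda c,z:plane(d,np.array(c)/6+[235,205],z)
g=lambda c,z:plane(d,np.array(c)/6+[225,115],z)
y=np.radians(-4.7);R=np.array([[np.cos(y),np.sin(y)],[-np.sin(y),np.cos(y)]])
C=g([[50,70],[618,70]],15).mean(0)[:2];O=C+120*np.array([np.cos(y),np.sin(y)])
b=lambda P:[(R@(q[:2]-O)).round(1).tolist() for q in P]
print("screws",b(g([[110,146],[565,145]],15)))
print("Lower",b(f([[162,82],[384,80]],25)))
print("Ubot",b(f([[160,122],[388,120]],26)),"Utop",b(f([[153,162],[394,160]],51)))
print("U side near keeper",b(f([[154,452],[396,452]],51)))
print("guide inner",b(f([[152,440],[402,440]],45)),"outer",b(f([[80,440],[480,440]],45)))
print("keeper front",b(f([[55,460],[500,457]],63)))
E
```

```text
pos [ 531.38 -169.78  170.72] toolx yaw 175.19 toolz [-0.003 -0.    -1.   ] w 85.3 F [ 0.1 -0.  -0.3] t 32.4
screws [[-108.2, -35.7], [-108.2, 36.8]]
Lower [[-31.5, -18.7], [-31.7, 18.0]]
Ubot [[-24.8, -19.1], [-25.1, 18.7]] Utop [[-27.3, -18.8], [-27.6, 18.2]]
U side near keeper [[22.7, -19.6], [22.7, 19.4]]
guide inner [[23.8, -20.3], [23.9, 20.7]] outer [[23.8, -32.1], [23.9, 33.6]]
keeper front [[17.4, -34.1], [17.0, 34.7]]
```

step_arm([
  [0,0,0,-0.008,-0.101,0],
  [0,0,0,-0.008,-0.101,0],
  [0,0,-0.05,-0.008,-0.101,0],
  [0.018,-0.0015,-0.15,-0.008,-0.101,0],
  [0.036,-0.003,-0.25,-0.008,-0.101,0],
  [0.036,-0.003,-0.33,-0.008,-0.101,0],
  [0.036,-0.003,-0.38,-0.008,-0.101,0],
  [0.036,-0.003,-0.399,-0.008,-0.101,0],
  [0.036,-0.003,-0.399,-0.008,-0.101,0],
  [0.036,-0.003,-0.399,-0.008,-0.101,0],
], jaw=-1)

```text
clock: 33.23
position: [547.2, -171.2, 13.6]
ee_rot: [0.041, 0.996, -0.003, 0.08]
contact_force: [0.5, 0.1, 1.2]
gripper_width: 0.3
```

```bash
python3 - <<'E'
from h import *
st()
d=arm.get_image("scene");crop(d,"pics/ss21.png",250,170,330,230,10)
d=arm.get_image("side");crop(d,"pics/s21.png",220,130,320,205,8);st()
E
```

```text
pos [ 547.17 -171.2    13.61] toolx yaw 175.23 toolz [ 0.159 -0.013 -0.987] w 0.3 F [0.5 0.1 1.2] t 33.2333
pos [ 548.24 -171.2    15.17] toolx yaw 175.22 toolz [ 0.163 -0.013 -0.987] w 0.5 F [ 0.3 -0.2 -0.1] t 33.3333
```

View pics/ss21.png

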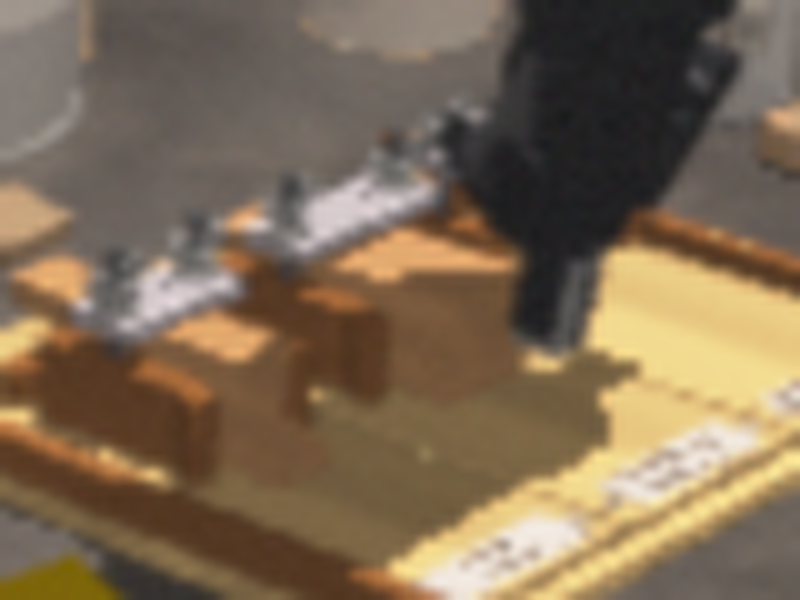

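View pics/s21.png

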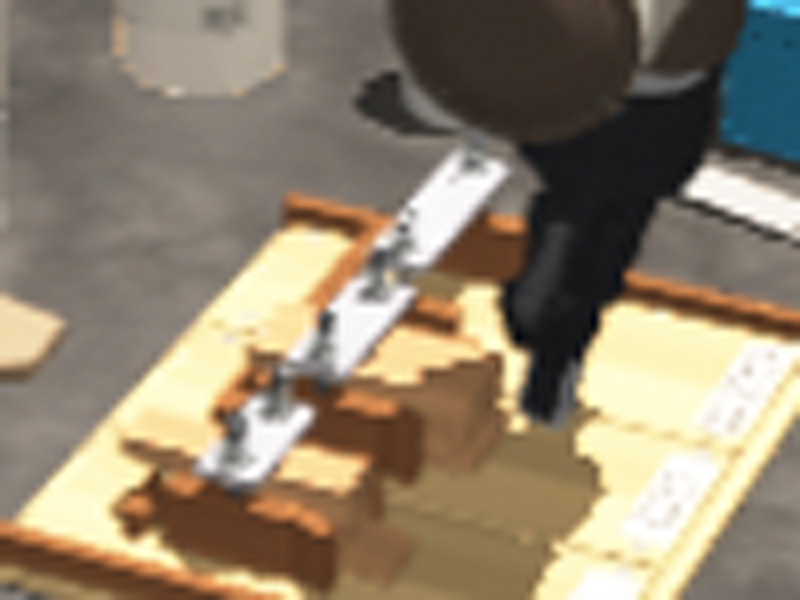

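step_arm([
  [0.01,-0.001,-0.005,0,0,0],
  [0.018,-0.0015,-0.005,0,0,0],
  [0.025,-0.002,-0.005,0,0,0],
  [0.03,-0.0025,-0.005,0,0,0],
  [0.035,-0.003,-0.005,0,0,0],
  [0.04,-0.0035,-0.005,0,0,0],
  [0.045,-0.004,-0.005,0,0,0],
  [0.045,-0.004,-0.005,0,0,0],
])

```text
clock: 34.0
position: [565.0, -172.8, 11.5]
ee_rot: [0.042, 0.996, -0.003, 0.08]
contact_force: [0.2, 0.0, 0.0]
gripper_width: -0.0
```

```bash
python3 - <<'E'
from h import *
st()
d=arm.get_image("scene");crop(d,"pics/ss22.png",250,170,330,230,10)
d=arm.get_image("side");crop(d,"pics/s22.png",220,130,320,205,8);st()
E
```

```text
pos [ 565.02 -172.76   11.45] toolx yaw 175.2 toolz [ 0.159 -0.013 -0.987] w -0.0 F [0.2 0.  0. ] t 34.0
pos [ 565.01 -172.75   11.45] toolx yaw 175.2 toolz [ 0.16  -0.013 -0.987] w 0.1 F [-1.1  0.5 -0.7] t 34.1
```

View pics/ss22.png

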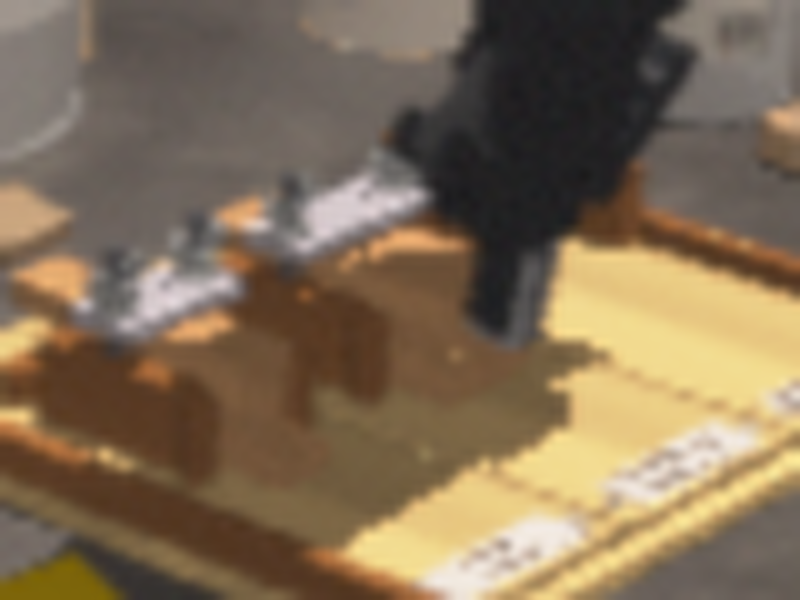

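View pics/s22.png

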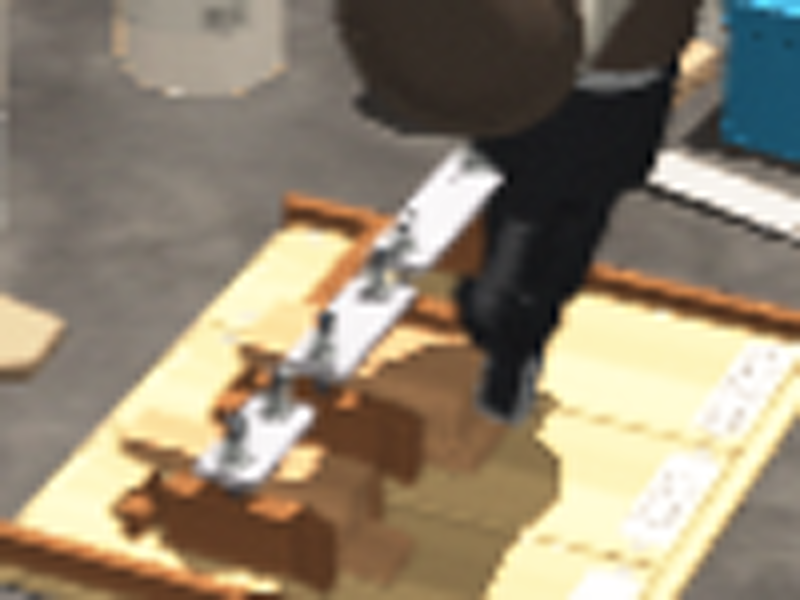

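step_arm([
  [0.005,0,0,0,0,0],
  [0.01,-0.001,0,0,0,0],
  [0.015,-0.001,0,0,0,0],
  [0.02,-0.0015,0,0,0,0],
  [0.02,-0.0015,0,0,0,0],
])

```text
clock: 34.52
position: [573.6, -173.3, 11.6]
ee_rot: [0.042, 0.996, -0.003, 0.081]
contact_force: [0.5, -0.1, 0.5]
gripper_width: -0.2
```

step_arm([
  [0.004,0,0,0,0,0],
  [0.007,-0.0005,0,0,0,0],
  [0.01,-0.001,0,0,0,0],
  [0.01,-0.001,0,0,0,0],
])

```text
clock: 34.85
position: [577.3, -173.8, 11.6]
ee_rot: [0.042, 0.996, -0.003, 0.08]
contact_force: [-0.4, 0.4, -0.2]
gripper_width: 0.0
```

step_arm([
  [0.004,0,0,0,0,0],
  [0.007,-0.0005,0,0,0,0],
  [0.007,-0.0005,0,0,0,0],
])

```text
clock: 35.1
position: [580.0, -174.0, 11.6]
ee_rot: [0.042, 0.996, -0.003, 0.08]
contact_force: [-1.1, -0.2, 0.7]
gripper_width: -0.1
```

```bash
python3 - <<'E'
from h import *
st()
d=arm.get_image("scene");crop(d,"pics/ss23.png",250,170,330,230,10)
d=arm.get_image("side");crop(d,"pics/s23.png",220,130,320,205,8);st()
E
```

```text
pos [ 580.03 -173.96   11.58] toolx yaw 175.2 toolz [ 0.16  -0.013 -0.987] w -0.1 F [-1.1 -0.2  0.7] t 35.1
pos [ 580.03 -173.92   11.61] toolx yaw 175.2 toolz [ 0.16  -0.013 -0.987] w 0.2 F [-0.6 -0.2  0.9] t 35.2
```

View pics/ss23.png

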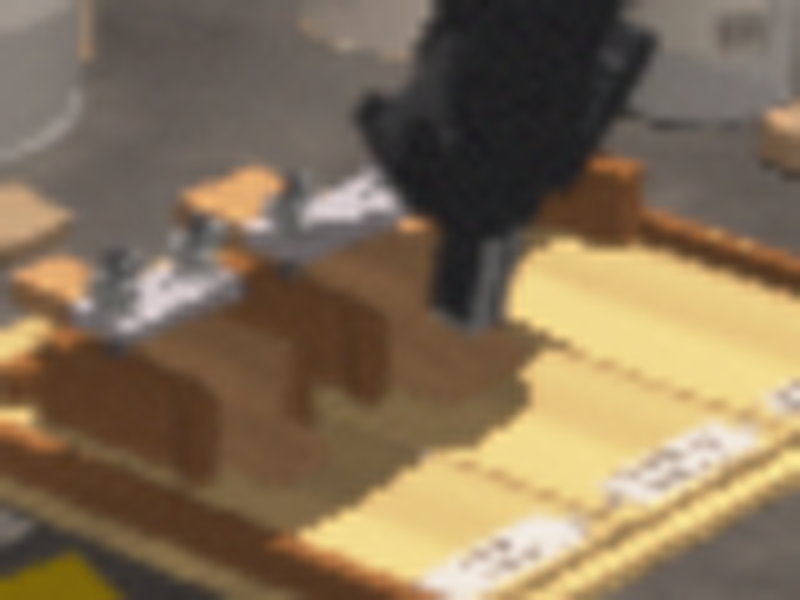

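View pics/s23.png

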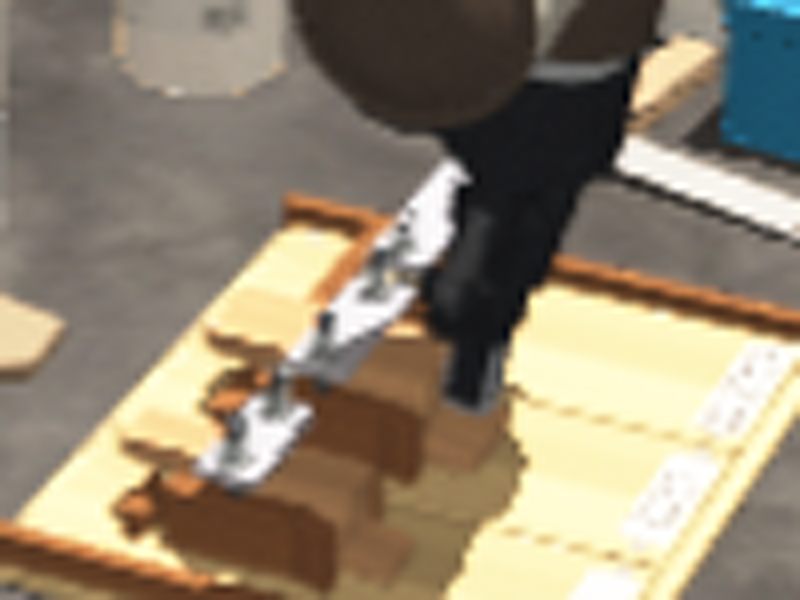

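step_arm([
  [0.004,0,0,0,0,0],
  [0.007,-0.0005,0,0,0,0],
  [0.007,-0.0005,0,0,0,0],
])

```text
clock: 35.45
position: [582.9, -174.1, 11.6]
ee_rot: [0.042, 0.996, -0.003, 0.08]
contact_force: [-0.9, -0.3, 0.5]
gripper_width: -0.3
```

step_arm([
  [0.004,0,0,0,0,0],
  [0.006,-0.0005,0,0,0,0],
  [0.006,-0.0005,0,0,0,0],
])

```text
clock: 35.7
position: [584.3, -174.3, 11.3]
ee_rot: [0.042, 0.996, -0.003, 0.079]
contact_force: [-2.6, 0.8, 1.2]
gripper_width: 0.3
```

step_arm([
  [0.003,0,0,0,0,0],
  [0.005,-0.0005,0,0,0,0],
  [0.005,-0.0005,0,0,0,0],
])

```text
clock: 35.95
position: [584.4, -174.4, 10.8]
ee_rot: [0.042, 0.996, -0.003, 0.078]
contact_force: [-7.0, 1.2, 3.9]
gripper_width: -0.2
```

step_arm([
  [0.003,0,0,0,0,0],
  [0.005,-0.0005,0,0,0,0],
  [0.005,-0.0005,0,0,0,0],
])

```text
clock: 36.2
position: [584.5, -174.6, 10.3]
ee_rot: [0.042, 0.996, -0.003, 0.076]
contact_force: [-9.4, 1.6, 5.5]
gripper_width: 0.4
```

step_arm([
  [0.003,0,0,0,0,0],
  [0.005,-0.0005,0,0,0,0],
  [0.005,-0.0005,0,0,0,0],
])

```text
clock: 36.45
position: [584.5, -174.7, 9.8]
ee_rot: [0.043, 0.996, -0.003, 0.074]
contact_force: [-12.2, 2.2, 5.7]
gripper_width: 0.3
```

```bash
python3 - <<'E'
from h import *
st()
d=arm.get_image("scene");crop(d,"pics/ss24.png",250,170,330,230,10)
d=arm.get_image("side");crop(d,"pics/s24.png",220,130,320,205,8);st()
E
```

```text
pos [ 584.49 -174.71    9.75] toolx yaw 175.09 toolz [ 0.147 -0.012 -0.989] w 0.3 F [-12.2   2.2   5.7] t 36.45
pos [ 584.5  -174.71    9.76] toolx yaw 175.09 toolz [ 0.147 -0.012 -0.989] w 0.2 F [-12.8   3.3   6.2] t 36.55
```

View pics/ss24.png

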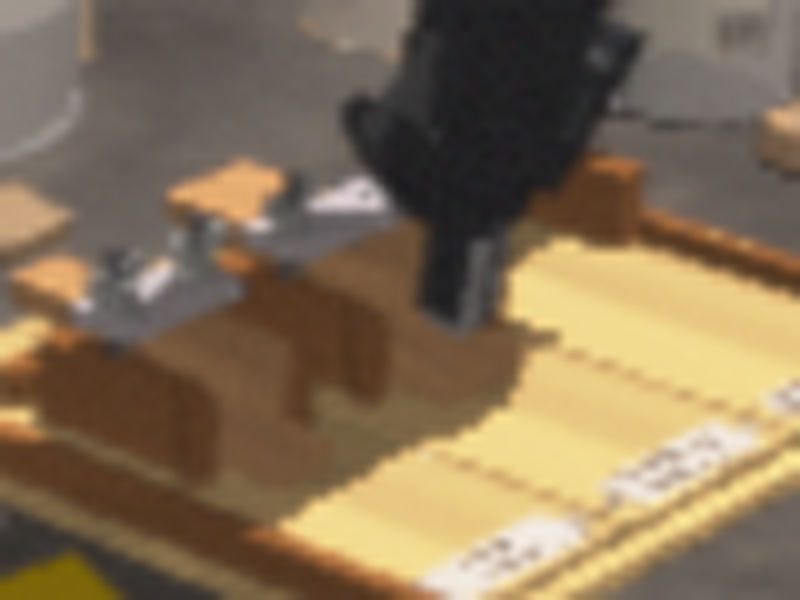

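View pics/s24.png

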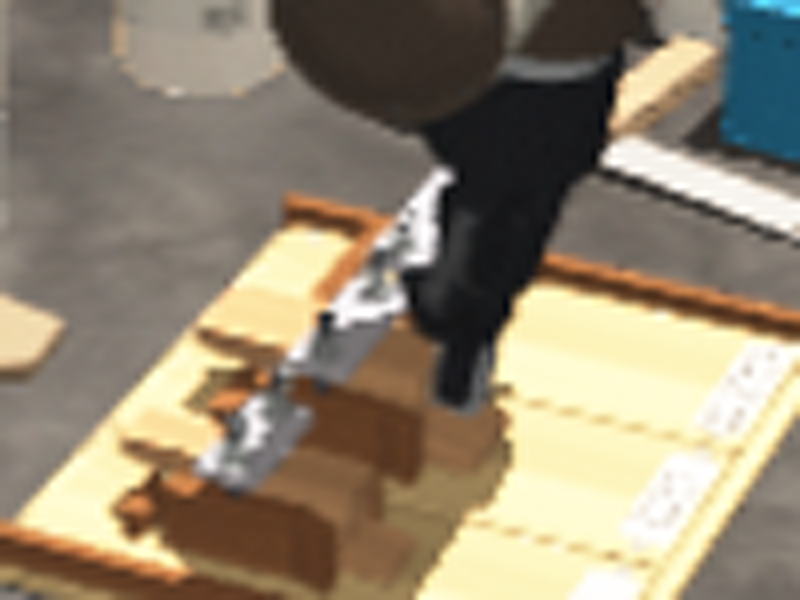

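step_arm([
  [0.003,0,0,0,0,0],
  [0.005,0,0,0,0,0],
  [0.005,0,0,0,0,0],
])

```text
clock: 36.8
position: [584.4, -174.7, 9.7]
ee_rot: [0.043, 0.996, -0.003, 0.072]
contact_force: [-16.4, 2.8, 11.3]
gripper_width: -0.4
```

step_arm([
  [0.003,0,0,0,0,0],
  [0.005,0,0,0,0,0],
  [0.005,0,0,0,0,0],
  [0.005,0,0,0,0,0],
])

```text
clock: 37.13
position: [584.5, -174.7, 9.5]
ee_rot: [0.043, 0.997, -0.003, 0.07]
contact_force: [-19.3, 3.7, 14.5]
gripper_width: 0.2
```

step_arm([
  [-0.03,0.0015,0.005,0,0,0],
  [-0.06,0.004,0.01,0,0,0],
  [-0.1,0.008,0.05,0,0,0],
  [-0.14,0.011,0.15,0.008,0.1,0],
  [-0.14,0.011,0.25,0.008,0.1,0],
  [-0.14,0.011,0.35,0.008,0.1,0],
  [-0.14,0.011,0.38,0.008,0.1,0],
  [-0.14,0.011,0.38,0.008,0.1,0],
  [-0.14,0.011,0.38,0.008,0.1,0],
  [-0.14,0.011,0.38,0.008,0.1,0],
])

```text
clock: 37.97
position: [538.8, -170.3, 162.9]
ee_rot: [0.042, 0.999, 0.0, 0.002]
contact_force: [-0.6, -0.5, -0.2]
gripper_width: 0.1
```

```bash
python3 - <<'E'
from h import *
st()
d=arm.get_image("wrist");st()
cv2.imwrite("pics/w30.png",cv2.resize(d["image"][:,:,::-1],(800,600)))
d=arm.get_image("side");crop(d,"pics/s30.png",220,130,320,205,8)
d=arm.get_image("scene");crop(d,"pics/ss30.png",250,170,330,230,10)
E
```

```text
pos [ 538.84 -170.34  162.93] toolx yaw 175.19 toolz [ 0.003 -0.    -1.   ] w 0.1 F [-0.6 -0.5 -0.2] t 37.9667
pos [ 538.35 -170.35  162.22] toolx yaw 175.19 toolz [ 0.001 -0.    -1.   ] w -0.4 F [-0.  -0.5 -0.1] t 38.0167
```

View pics/w30.png

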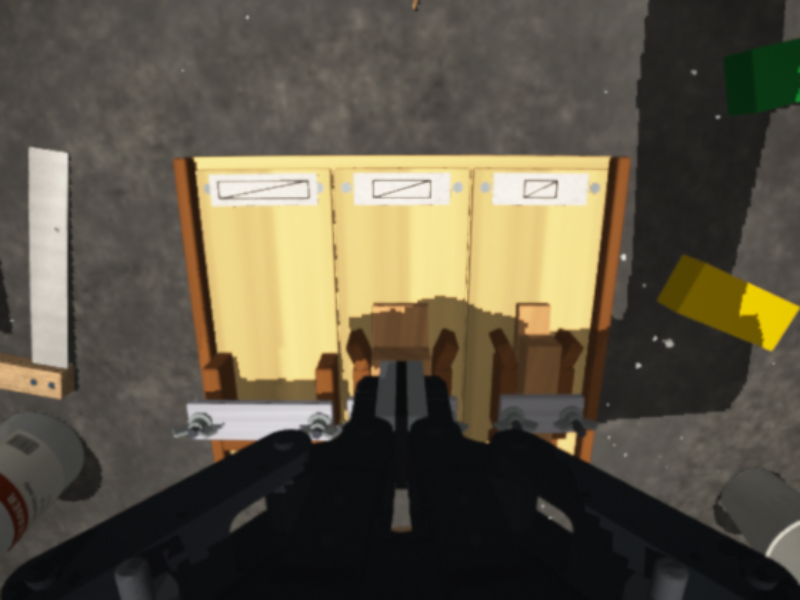

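View pics/s30.png

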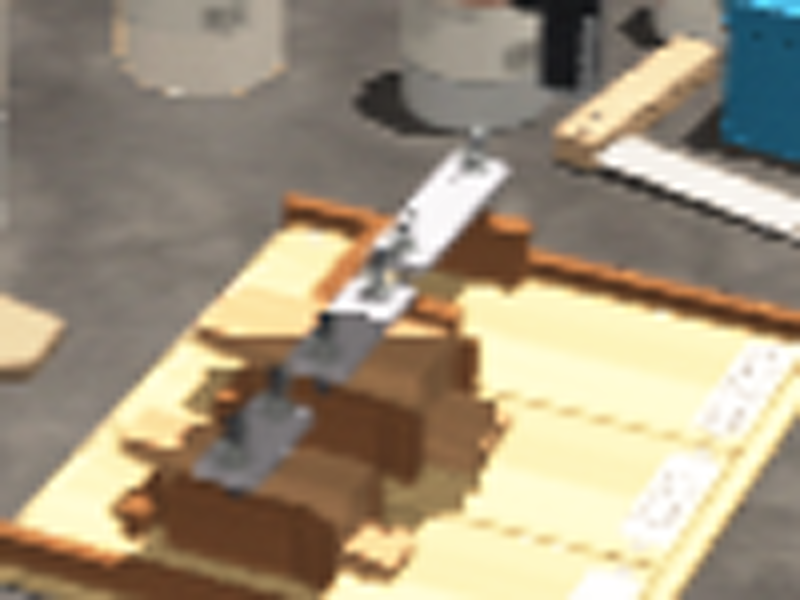

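View pics/ss30.png

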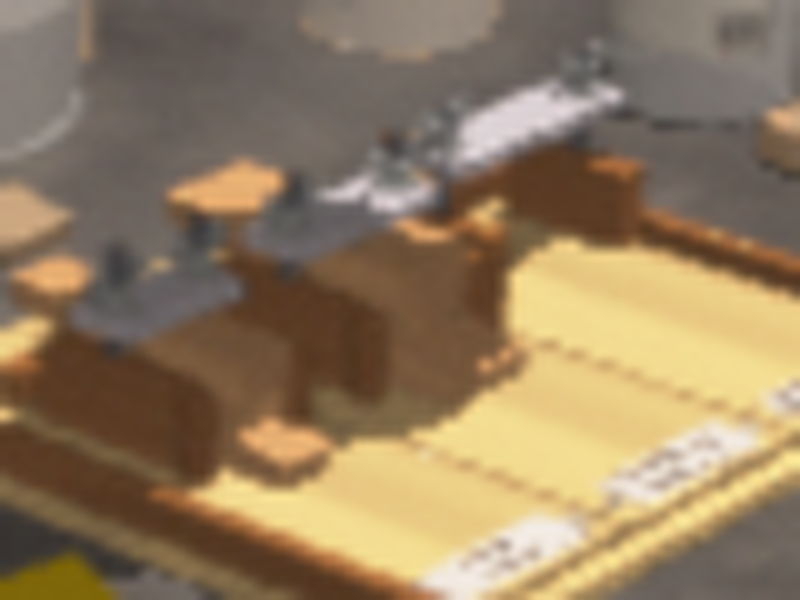

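step_arm([
  [0.05,-0.004,-0.1,0,0,0],
  [0.086,-0.007,-0.2,0,0,0],
  [0.086,-0.007,-0.28,0,0,0],
  [0.086,-0.007,-0.34,0,0,0],
  [0.086,-0.007,-0.365,0,0,0],
  [0.086,-0.007,-0.365,0,0,0],
  [0.086,-0.007,-0.365,0,0,0],
])

```text
clock: 38.7
position: [573.7, -173.5, 17.6]
ee_rot: [0.042, 0.999, -0.0, 0.001]
contact_force: [0.2, 0.8, 0.1]
gripper_width: 0.3
```

step_arm([
  [0.006,-0.0005,0,0,0,0],
  [0.012,-0.001,0,0,0,0],
  [0.012,-0.001,0,0,0,0],
])

```text
clock: 38.95
position: [579.0, -173.9, 19.4]
ee_rot: [0.042, 0.999, -0.0, 0.003]
contact_force: [-1.3, -0.0, -0.0]
gripper_width: -0.1
```

step_arm([
  [0.004,0,0,0,0,0],
  [0.007,-0.0005,0,0,0,0],
  [0.007,-0.0005,0,0,0,0],
])

```text
clock: 39.2
position: [578.9, -173.9, 18.1]
ee_rot: [0.042, 0.999, -0.0, -0.0]
contact_force: [-5.7, 0.1, 5.0]
gripper_width: -0.0
```

step_arm([
  [0.004,0,0,0,0,0],
  [0.008,-0.0005,0,0,0,0],
  [0.008,-0.0005,0,0,0,0],
])

```text
clock: 39.45
position: [578.7, -173.9, 17.9]
ee_rot: [0.042, 0.999, 0.0, -0.004]
contact_force: [-11.1, 2.5, 10.6]
gripper_width: -0.3
```

step_arm([
  [0.004,0,0,0,0,0],
  [0.008,-0.0005,0,0,0,0],
  [0.008,-0.0005,0,0,0,0],
])

```text
clock: 39.7
position: [578.5, -174.0, 17.7]
ee_rot: [0.043, 0.999, 0.0, -0.008]
contact_force: [-17.5, 4.5, 15.5]
gripper_width: 0.1
```

step_arm([
  [0.004,0,0,0,0,0],
  [0.006,-0.0005,0,0,0,0],
  [0.006,-0.0005,0,0,0,0],
  [0.006,-0.0005,0,0,0,0],
])

```text
clock: 40.03
position: [578.4, -174.0, 17.7]
ee_rot: [0.043, 0.999, 0.0, -0.01]
contact_force: [-22.2, 4.5, 19.1]
gripper_width: 0.2
```

step_arm([
  [-0.03,0.002,0.002,0,0,0],
  [-0.06,0.004,0.02,0,0,0],
  [-0.1,0.008,0.1,0,0,0],
  [-0.14,0.011,0.2,0,0,0],
  [-0.14,0.011,0.3,0,0,0],
  [-0.14,0.011,0.42,0,0,0],
  [-0.14,0.011,0.42,0,0,0],
  [-0.14,0.011,0.42,0,0,0],
  [-0.14,0.011,0.42,0,0,0],
  [-0.14,0.011,0.42,0,0,0],
], jaw=1)

```text
clock: 40.87
position: [533.2, -169.9, 184.6]
ee_rot: [0.042, 0.999, 0.0, 0.001]
contact_force: [-0.1, 0.0, -0.2]
gripper_width: 85.4
```

step_arm([
  [0,0,0,0,0,0],
  [0,0,0,0,0,0],
  [0,0,0,0,0,0],
])

```text
clock: 41.12
position: [533.4, -170.1, 184.4]
ee_rot: [0.042, 0.999, -0.0, 0.001]
contact_force: [0.8, -0.3, -0.2]
gripper_width: 85.0
```

```bash
python3 - <<'E'
from h import *
st()
d=arm.get_image("wrist");st()
cv2.imwrite("pics/w31.png",cv2.resize(d["image"][110:320,190:350,::-1],None,fx=2.8*1.0,fy=2.8,interpolation=cv2.INTER_CUBIC))
d=arm.get_image("side");cv2.imwrite("pics/s31.png",d["image"][:,:,::-1])
E
```

```text
pos [ 533.4  -170.11  184.4 ] toolx yaw 175.2 toolz [ 0.001 -0.    -1.   ] w 85.0 F [ 0.8 -0.3 -0.2] t 41.1167
pos [ 533.48 -170.14  184.61] toolx yaw 175.2 toolz [ 0.001 -0.    -1.   ] w 85.4 F [-0.1  0.8  0.1] t 41.1667
```

View pics/w31.png

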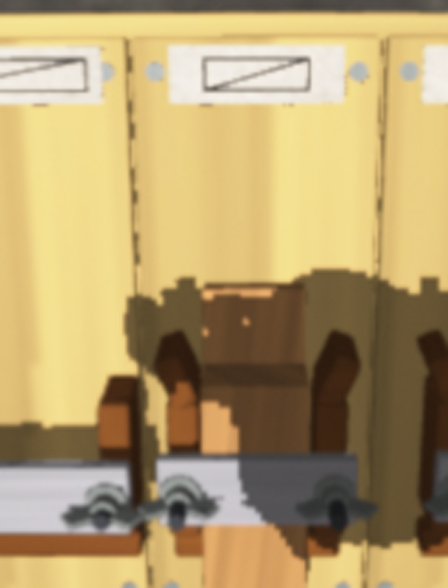

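View pics/s31.png

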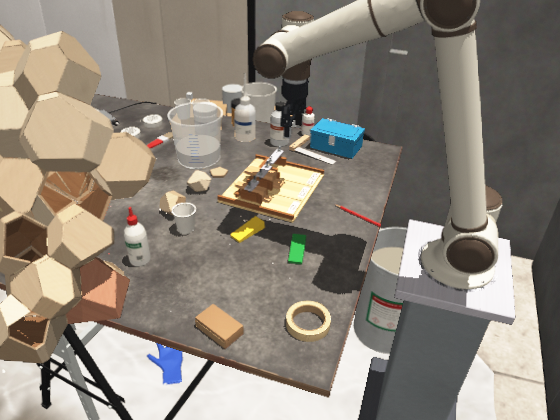

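```bash
python3 - <<'E'
from h import *
d=arm.get_image("wrist")
f=lambda c,z:plane(d,np.array(c)/2.8+[190,110],z)
y=np.radians(-4.7);R=np.array([[np.cos(y),np.sin(y)],[-np.sin(y),np.cos(y)]])
O=f([[128,38],[383,38]],15).mean(0)[:2]+120*np.array([np.cos(y),np.sin(y)])
b=lambda P:[(R@(q[:2]-O)).round(1).tolist() for q in P]
print("low",b(f([[204,289],[304,289]],25)),"Utop",b(f([[200,386],[307,386]],54)),"Uback-ish",b(f([[204,545],[308,545]],54)),"guides",b(f([[199,445],[315,445]],45)),"keeper front",b(f([[157,458],[356,456]],62)))
E
```

```text
low [[-30.3, -19.1], [-30.3, 17.8]] Utop [[-4.4, -19.5], [-4.3, 17.7]] Uback-ish [[59.6, -19.2], [59.7, 19.2]] guides [[23.2, -20.8], [23.2, 21.6]] keeper front [[19.3, -34.4], [18.6, 34.7]]
```

Lower wedge's front is at -30.3 mm (home is -30), both wedges are within 1 mm of the centre line, and the upper is driven about 26 mm past the lower. Handing in.

```bash
python3 - <<'E'
from bench import arm
print(arm.job_done())
E
```

```text
the job is handed in; nothing more can be done
None
```

I laid both beech wedges as a pack in the middle bay, the empty one whose label bar measured 38 mm. I then slid the pack under the keeper and drove the upper wedge in until it jammed. The job was handed in at about 41 s, and no verdict was reported.

**Last checks**
- **Lower wedge:** its front end is at −30.3 mm (−30 mm is home), and it stopped firmly against the stop.
- **Upper wedge:** it is driven about 26 mm past the lower one.
- **Centring:** both wedges are within about 1 mm of the bay's centre line.
- **Lock:** the upper wedge took about 19 N. A second push reached 22 N without visible movement, and it stayed put once the fingers left. The locked-in force itself could not be measured.
- **Bystanders:** the sanding block, try square, cup and tape roll look unmoved in the last side picture; I did not measure them.

**What went wrong or disagreed**
- **Finger tips:** they really end about 19–25 mm above the reported TCP. The first grasp closed above the wedge, and I corrected for this by touching down.
- **First push:** it ran too high and moved the upper wedge about 4 mm ahead of the lower. I gripped the upper wedge and pulled it back about 5 mm, leaving it about 4 mm ahead when the lower wedge met the stop (limit 12 mm).
- **Final drive:** the upper wedge moved less than 1 mm while the force rose from 3 to 19 N, where a few mm were expected. An upward force of 14–19 N came with it, which I put down to friction of the finger on the wedge's end.

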